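# Bundle the cable-channel sections in their cradle

### The job

Pack the three grey aluminium U-channel sections into the cradle. Lay the two open-up sections in the two seats side by side, one in each (either way), then lay the open-down section over the middle, centred and with all ends about level, so that one of its flanges drops into each lower channel and the three interlock. Finally swing the keeper arm over until it lies down on the bundle, and leave everything else on the bench alone.

Things in the scene. Friction and masses are not known exactly. Their poses are not given: they have to be found in the camera images.
- channel_a_mid (a point): Plain dark-grey aluminium U-channel, 100 long x 60 wide x 40 high, walls and web 4 thick, 170 g or so, two dark slots in the web. It lies open side up (web below, flanges standing). This point is its middle, 20 above its underside; x along its length, y across its width, z up. To be pinched from above across the 60 width, fingers outside the flanges.
- channel_b_mid (a point): Plain dark-grey aluminium U-channel, 100 long x 60 wide x 40 high, walls and web 4 thick, 170 g or so, two dark slots in the web. It lies open side up, identical to channel_a. This point is its middle, 20 above its underside; x along its length, y across its width, z up. To be pinched from above across the 60 width, fingers outside the flanges.
- channel_c_mid (a point): Plain dark-grey aluminium U-channel, 100 long x 60 wide x 40 high, walls and web 4 thick, 170 g or so, two dark slots in the web. The same section lying open side down (web on top, flanges pointing down). This point is its middle, 20 above its underside; x along its length, y across its width, z up. To be pinched from above across the 60 width, fingers outside the flanges.
- cradle: Fixed grey cradle, base plate 172 x 186 x 6, with two seats side by side inside rails 7 above it (play 3 either side, 5 either end; 32 gap between seated channels). Origin on the underside midway between the seats; x along the channels, away from the hinge, y to the left seat. Open-down channel: middle 30 above the origin, length along x, flange edges on the webs below; 6 sideways play.
- seat_left (a point): Middle of the left seat's floor, on top of the base plate (6 above its underside), 46 to the +y side of the cradle's origin; axes as the cradle. A channel seated there has its underside on this point.
- seat_right (a point): Middle of the right seat's floor, 46 to the -y side of the cradle's origin; otherwise as seat_left.
- keeper_pivot (a point): Hinge axis of the keeper arm between two posts (69 high, 42 across in y) at the cradle's end nearest the robot, 78 along the cradle's -x and 60 above its underside; axes as the cradle.
- keeper_bar (a point): Middle of the round cross-bar (10 thick, 54 long over its rounded ends, along the cradle's y) at the free end of the keeper arm, 115 from the pivot. The arm is a flat steel bar 22 wide and 6 thick, 80 g in all. At the start it leans back past upright, away from the seats.
- keeper (a joint): Angle of the keeper arm, rad: 0 level over the bundle, 1.57 upright, 1.95 its stop leaning back away from the seats. Free, lightly damped hinge: pushed past upright towards the seats it falls gently shut by its weight (in about a second) and comes to rest on or just above the open-down channel; -0.05 is its lower stop.
- cover_top (a point): Highest level over the middle of the fixed white slotted cover that stands on the bench to the right of the cradle, 227 above the bench: an obstacle about 430 long and 200 wide, running from its near corner at 200 short of this point in x (and level in y) away from the robot to the far right. A channel can start on its right; carry it over or round the robot's side.
- tin: Bystander: small round screw tin, 64 wide, 42 high, to be left alone. Origin under its centre.
- tape: Bystander: roll of black tape, 62 wide, 19 high, lying flat, to be left alone. Origin under its centre.

How it is judged:
By the outcome, as a careful person would: the job done as asked, in the order asked, and still so for the second after the job is handed in, with the robot touching nothing.
It also fails if it takes over 72 s, if anything falls off the work surface, if the arm or the gripper's body presses on something with over 40 N, if the wrist force passes 120 N, or if a joint passes its speed limit or range.

### The arm

A 6-joint arm with a two-finger parallel gripper is mounted at the origin on a cart in front of the work surface, level with it; the furniture and walls round the work are solid. World frame = base frame: x ahead of the robot, y to its left, z up, the work surface at z = 0. Lengths are in m, angles in degrees, forces in N, time in s.
With the tool pointing down it reaches from about 0.4 to 0.825 m from the base axis. Payload 7 kg.
Tool frame: the origin (TCP) lies at the very end of the fingers, on their centre line; the grasp point (between the pads) lies 19 mm behind it; x points along the fingers, z is the direction in which the jaws open and shut, and the axes are right-handed (so a half turn about x gives the same grasp; the last joint's range is limited). The gripper opens to 88 mm and grips with 3 to 60 N. Pads are 19 mm wide; open, the fingers measure 130 mm over their backs; the gripper's body (78 mm by 193 mm) begins 47 mm behind the grasp point.
Start: joints at [-48.524, 20.546, 0.682, 0, -70.136, -16.507], TCP at [0.285, -0.612, 0.227] pointing down, gripper open.
Joint ranges: [-176.03, 176.03], [-82.01, 121.73], [-58.28, 71.71], [-173.87, 95.51], [-174.79, -0.11], [-173.66, 173.66]. Speed limits (degrees/s): [136.94, 136.94, 172.46, 180, 180, 180].

### API

Orientations are given as [roll, pitch, yaw] about the fixed x, y, z axes, in that order (R = Rz(yaw) Ry(pitch) Rx(roll)).
In Python, from plant import * gives the robot as it stands.
- The arm moves only by the tool arm_command, never from a script. Its argument "commands" is one flat list of numbers, 5 for each row, row after row: the shift along the tool's x, y, z in mm, then the turn about the tool's x in degrees, then the opening in per cent of the stroke, from 0 (shut) to 100 (fully open). A call has 1 to 5 rows; each row shifts and turns the pose as measured when the row begins, along the tool's axes as they then stand; what a row does not reach is not made up. A row lasts 1/8 s, in which the tool goes at most 62.5 mm and 10.7 degrees, less where a joint would pass 70% of its speed; a pose out of reach is approached as far as the arm can. A call is refused whole if a number of a shift passes 62.5 or a number of a turn 10.7, either way. A call with a gripper value outside its range is refused whole. The fingers move at their own pace and stop on an object; the grip force is fixed at half the most. Time passes only in rows, so rows that do not move let the fingers close. It gives the time, the measured TCP pose, the force and the opening at its end, in the units of the state.
- get_obs(): the state, without advancing time (a new reading comes with each control period).
- snapshot(name): name is "scene" or "side" or "wrist"; returns a dict with "frame" (384x512x3 uint8, blue, green, red), "fov_y" (degrees; the focal length in pixels is half the picture's height over the tangent of half this angle, whatever the lens; pixels are square), "cx", "cy" (the principal point, pixels), "world_to_cam" (4x4, takes a point from world to camera coordinates). Camera axes: x right, y up, looking along -z (the intrinsics and any distortion apply to the point x, -y, -z); pixel columns grow to the right and rows downward; lengths in m; the calibration is good to about 2 mm. The wrist camera is an equidistant fisheye: a pixel r from the principal point sees the ray r / f radians off the axis. A picture is of the moment at which its call begins. There is no depth.
- close_job(): hands the job in, once; it reports no verdict.
The state is a dict: "clock": time; "joint_pos": joint angles; "qvel": joint speeds; "tau": joint torques, N m; "tool_pos": TCP position; "orientation": TCP orientation; "force": force on the tool from outside, world axes, zero at the start; "moment": the same for the moment, N m; "opening": finger opening in m.
Only numpy, scipy, OpenCV 4.12 (cv2) and the standard library are available. Lean on these libraries where they do the work, as an engineer would, in place of code of your own. Each camera call takes 0.05 s, during which the arm holds its last target. There are 200 camera calls.

## Working session

There is one attempt and no reset: what is moved stays moved. The work goes in short steps, Python scripts to look and compute and a tool call to move; the robot and the scene stay as the last step left them, time stands still between calls to the robot, and variables do not carry over. Pictures are saved under pics/ and viewed, about 8 in all and at most 12, crops included, and the job is handed in when it is done.

Besides the shell and the picture viewer there is one more tool, called by a JSON object that holds its "method" and its "body", one argument or row to a line. arm_command: Moves the arm, as the interface text tells. Its arguments: {"type":"object","properties":{"commands":{"type":"array"}},"required":["commands"]}

```bash
mkdir -p pics; ls; cat > h.py <<'E'
from plant import *
import numpy as np, cv2, pickle
def snap(n,tag):
    s=snapshot(n); cv2.imwrite(f'pics/{tag}.png',s['frame']); pickle.dump(s,open(f'pics/{tag}.pkl','wb')); return s
def load(tag): return pickle.load(open(f'pics/{tag}.pkl','rb'))
def ray(s,u,v,fish=False):
    f=s['frame'].shape[0]/2/np.tan(np.radians(s['fov_y']/2))
    x,y=(u-s['cx']),(v-s['cy'])
    if fish:
        r=np.hypot(x,y);t=r/f;k=np.sin(t)/max(r,1e-9);d=np.array([x*k,-y*k,-np.cos(t)])
    else: d=np.array([x/f,-y/f,-1])
    W=np.linalg.inv(s['world_to_cam']);return W[:3,3],W[:3,:3]@d
def atz(s,u,v,z,fish=False):
    o,d=ray(s,u,v,fish);return o+d*(z-o[2])/d[2]
def proj(s,p,fish=False):
    f=s['frame'].shape[0]/2/np.tan(np.radians(s['fov_y']/2))
    c=(s['world_to_cam']@np.r_[p,1])[:3];x,y,z=c[0],-c[1],-c[2]
    if fish:
        r=np.hypot(x,y);t=np.arctan2(r,z);return np.array([s['cx']+f*t*x/r,s['cy']+f*t*y/r])
    return np.array([s['cx']+f*x/z,s['cy']+f*y/z])
E
python3 - <<'E'
from h import *
np.set_printoptions(precision=3,suppress=True)
ims=[]
for n in ['scene','side','wrist']:
    s=snap(n,n+'0');print(n,s['fov_y'],s['cx'],s['cy'],np.linalg.inv(s['world_to_cam'])); ims.append(s['frame'])
ims.append(np.zeros_like(ims[0]))
a=np.vstack([np.hstack(ims[:2]),np.hstack(ims[2:])])
cv2.imwrite('pics/all.png',cv2.resize(a,(800,600),interpolation=cv2.INTER_AREA))
print(get_obs())
E
```

```text
pics
scene 50.733230564607695 251.82634276797663 187.87344892473178 [[-0.82   0.416 -0.394  0.045]
 [-0.572 -0.618  0.538  0.849]
 [-0.02   0.667  0.745  1.073]
 [ 0.     0.     0.     1.   ]]
side 49.03000195783489 260.1319807525784 186.5348854986131 [[-0.939  0.18  -0.292  0.171]
 [-0.343 -0.498  0.797  1.178]
 [-0.002  0.848  0.529  0.807]
 [ 0.     0.     0.     1.   ]]
wrist 65.70646984690485 257.7892131828211 196.70081652054486 [[-0.422 -0.866 -0.269  0.211]
 [ 0.907 -0.402 -0.126 -0.645]
 [ 0.001 -0.297  0.955  0.383]
 [ 0.     0.     0.     1.   ]]
{'clock': 0.15, 'joint_pos': array([-48.524,  20.582,   0.646,  -0.014, -70.136, -16.509]), 'qvel': array([ 0.007, -0.062,  0.211,  0.097,  0.069,  0.006]), 'tau': array([ -0.001, -58.328,  29.329,   7.001,   0.009,  -0.   ]), 'tool_pos': array([ 0.285, -0.612,  0.226]), 'orientation': array([  6.411,  89.926, 121.374]), 'force': array([-0.699,  0.224, -0.414]), 'moment': array([0.013, 0.003, 0.01 ]), 'opening': 0.08807264692738179}
```

View pics/all.png

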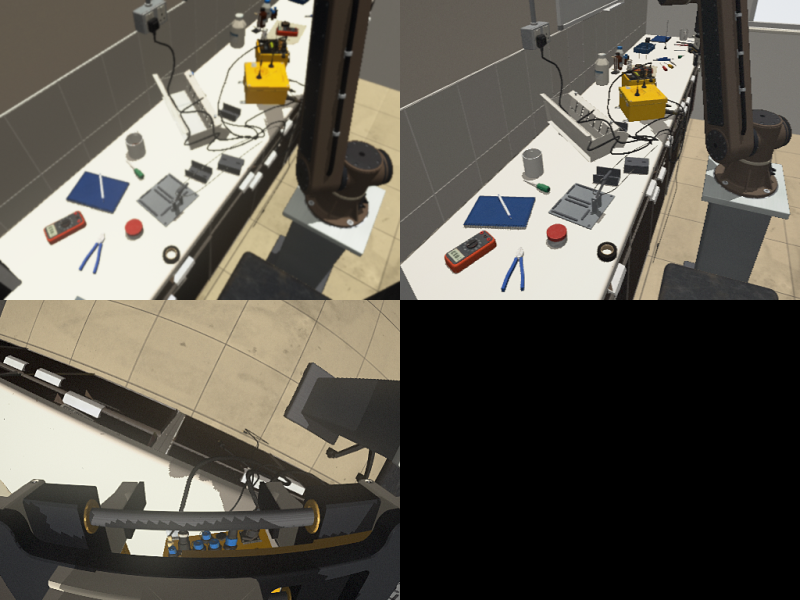

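```bash
python3 - <<'E'
from h import *
a=load('scene0')['frame'][120:290,160:320];b=load('side0')['frame'][150:300,185:335]
cv2.imwrite('pics/c1.png',cv2.resize(a,None,fx=3.5,fy=3.5,interpolation=cv2.INTER_CUBIC))
cv2.imwrite('pics/c2.png',cv2.resize(b,None,fx=4,fy=4,interpolation=cv2.INTER_CUBIC))
E
```

```text
(no output)
```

View pics/c1.png

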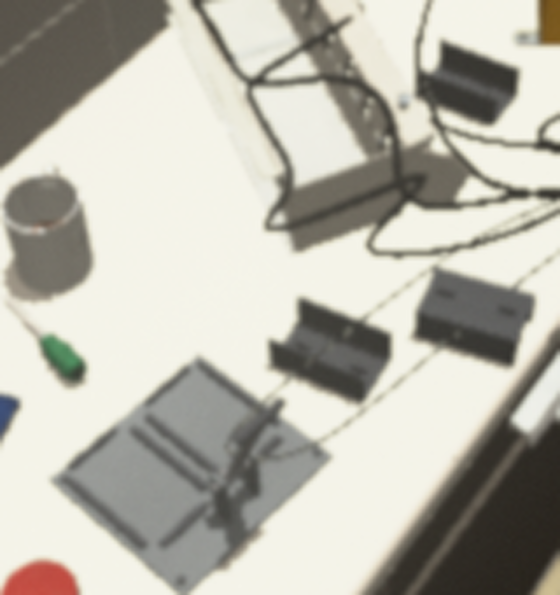

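View pics/c2.png

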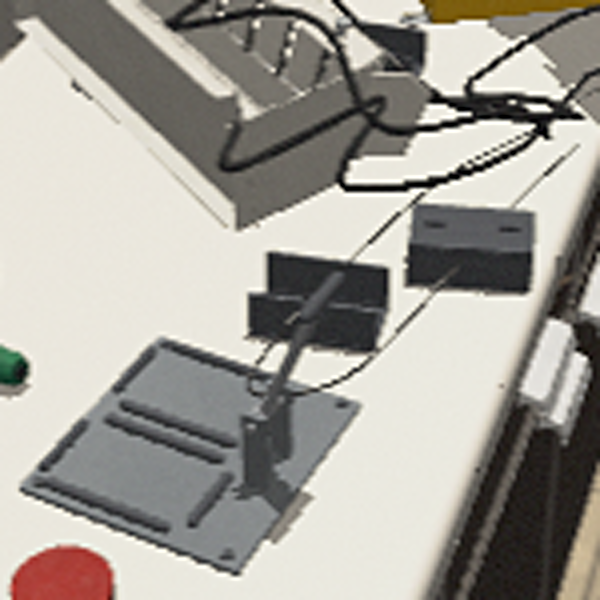

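```bash
cat > fit.py <<'E'
from h import *
from scipy.optimize import least_squares
S={1:(load('scene0'),3.5,160,120),2:(load('side0'),4,185,150)}
# local corners: signs (x,y,z); channel 100x60x40. image left=+x, image up=-y
L,R,F,B=1,-1,1,-1
def fit(obs,hx,hy,p0):
    def res(p):
        c,s=np.cos(p[2]),np.sin(p[2]);r=[]
        for w,u,v,sx,sy,z in obs:
            S_,k,ox,oy=S[w];x,y=sx*hx,sy*hy
            r+=list(proj(S_,[p[0]+c*x-s*y,p[1]+s*x+c*y,z])-[u/k+ox,v/k+oy])
        return r
    q=least_squares(res,p0,loss='soft_l1')
    return q.x*[1000,1000,57.2958],np.round(res(q.x),1).reshape(-1,2).tolist()
z=.006
print('cradle',fit([(1,200,358,L,B,z),(1,330,457,R,B,z),(1,182,592,R,F,z),(1,52,480,L,F,z),(2,163,338,L,B,z),(2,360,404,R,B,z),(2,238,575,R,F,z),(2,22,490,L,F,z)],.086,.093,[.5,0,0]))
t=.04
print('A',fit([(1,300,300,L,B,t),(1,390,350,R,B,t),(1,270,343,L,F,t),(2,267,252,L,B,t),(2,389,268,R,B,t),(2,248,292,L,F,t),(2,250,335,L,F,0),(2,375,352,R,F,0),(1,361,402,R,F,0)],.05,.03,[.5,-.2,0]))
print('C',fit([(1,435,268,L,B,t),(1,534,300,R,B,t),(1,520,335,R,F,t),(1,417,308,L,F,t),(1,415,335,L,F,0),(1,514,364,R,F,0),(2,414,205,L,B,t),(2,536,212,R,B,t),(2,533,252,R,F,t),(2,410,243,L,F,t),(2,406,285,L,F,0),(2,530,293,R,F,0)],.05,.03,[.5,-.2,0]))
print('B',fit([(1,443,42,L,B,t),(1,518,70,R,B,t),(1,420,72,L,F,t),(1,490,123,R,F,0)],.05,.03,[.5,-.5,0]))
for n,w,u,v,zz in [('keeperbar c2',2,322,297,.165),('tin',1,42,585,.042),('bar1',1,258,432,.165)]:
    S_,k,ox,oy=S[w];print(n,atz(S_,u/k+ox,v/k+oy,zz))
E
python3 fit.py
```

```text
cradle (array([546.57847922, 367.12377455,  -7.55991308]), [[-0.2, -0.8], [1.3, 0.4], [0.4, 2.7], [-1.2, 0.5], [-0.4, -0.8], [1.1, -0.2], [-0.0, -0.4], [-1.2, -0.9]])
A (array([513.15351324, 200.59652352,   5.93511688]), [[-0.4, -0.8], [0.9, -3.7], [-1.1, -0.3], [0.1, -0.7], [0.9, -0.1], [-0.3, 0.6], [-0.5, 0.3], [0.1, 1.0], [0.4, 2.1]])
C (array([423.7811166 ,  88.70511195,  12.8074471 ]), [[0.3, -0.6], [0.8, -1.4], [-0.5, 2.1], [-0.6, 1.0], [-0.4, 0.8], [0.2, 1.3], [-0.3, -1.3], [-0.0, -0.9], [0.5, -0.2], [-0.6, -0.3], [-0.0, -0.5], [0.4, -0.2]])
B (array([ 599.32622826, -188.26612176,    2.29889287]), [[-0.5, -0.8], [0.9, 0.1], [-1.7, -0.6], [0.8, 1.9]])
keeperbar c2 [0.45082086 0.37574845 0.165     ]
tin [0.56223292 0.5362325  0.042     ]
bar1 [0.45108499 0.38341879 0.165     ]
```

```bash
cat >> h.py <<'E'
from scipy.spatial.transform import Rotation as Ro
def plan(tgts,step=58,ts=10):
    """tgts: list of (x,y,z mm, channel yaw deg, or None); prints rows (shift xyz mm, turn deg) from measured pose"""
    o=get_obs();R=Ro.from_euler('xyz',o['orientation'],degrees=True).as_matrix();p=o['tool_pos']*1000
    print('t',round(o['clock'],2),'p',np.round(p,1),'F',np.round(o['force'],1),'open',round(o['opening']*1000,1),'j',np.round(o['joint_pos'],0),'jawyaw',round(np.degrees(np.arctan2(R[1,2],R[0,2])),1),'tilt',np.round(R[:2,0],4))
    for x,y,z,yaw in tgts:
        t=0
        if yaw is not None:
            j=np.degrees(np.arctan2(R[1,2],R[0,2])); t=-((yaw+90-j+90)%180-90)
        d=np.array([x,y,z])-p;n=max(1,int(np.ceil(max(np.linalg.norm(d)/step,abs(t)/ts))))
        print(' ->',x,y,z,'yaw',yaw)
        for i in range(n):
            print('   ',np.round(R.T@d/n,1).tolist(),round(t/n,2))
            R=R@Ro.from_euler('x',t/n,degrees=True).as_matrix()
        p=np.array([x,y,z],float)
E
python3 - <<'E'
from h import *
np.set_printoptions(precision=3,suppress=True)
S={1:(load('scene0'),3.5,160,120),2:(load('side0'),4,185,150)}
for n,w,u,v,z in [('nearleft',1,295,250,0),('nearright?',1,468,178,0),('nl2',2,238,230,0),('nr2',2,408,155,0),('topR',2,425,72,.1),('tip',1,430,140,.1)]:
    a,k,ox,oy=S[w];print(n,atz(a,u/k+ox,v/k+oy,z))
a=S[1][0];print('box',atz(a,315,132,0),atz(a,315,100,.08),atz(a,365,130,0))
plan([(480,-420,280,None),(599,-188,280,2.3)])
E
```

```text
nearleft [0.625 0.102 0.   ]
nearright? [ 0.533 -0.082  0.   ]
nl2 [0.62  0.106 0.   ]
nr2 [ 0.52  -0.055  0.   ]
topR [ 0.502 -0.035  0.1  ]
tip [ 0.545 -0.019  0.1  ]
box [ 0.574 -0.318  0.   ] [ 0.632 -0.406  0.08 ] [ 0.412 -0.44   0.   ]
t 0.15 p [ 284.7 -611.6  225.8] F [-0.7  0.2 -0.4] open 88.1 j [-49.  21.   1.  -0. -70. -17.] jawyaw 115.0 tilt [-0.001  0.001]
 -> 480 -420 280 yaw None
    [-10.8, -51.6, 18.3] 0.0
    [-10.8, -51.6, 18.3] 0.0
    [-10.8, -51.6, 18.3] 0.0
    [-10.8, -51.6, 18.3] 0.0
    [-10.8, -51.6, 18.3] 0.0
 -> 599 -188 280 yaw 2.3
    [0.0, -41.2, 32.0] 4.53
    [0.0, -38.5, 35.2] 4.53
    [0.0, -35.6, 38.1] 4.53
    [0.0, -32.5, 40.8] 4.53
    [0.0, -29.2, 43.2] 4.53
```

{"method": "arm_command", "body": {
  "commands": [-15,-51,18,0,100,-15,-51,18,0,100,-15,-51,18,0,100,-15,-51,18,0,100,-15,-51,18,0,100]
}}

```text
clock: 0.78
tool_pos: [0.4799, -0.4192, 0.299]
orientation: [19.6, 89.5, 134.2]
force: [0.5, -1.0, 0.5]
opening: 0.0876
```

{"method": "arm_command", "body": {
  "commands": [0,-33,26,4.5,100,0,-31,28,4.5,100,0,-28,30,4.5,100,0,-26,33,4.5,100,0,-23,35,4.5,100]
}}

```text
clock: 1.4
tool_pos: [0.5803, -0.2267, 0.2994]
orientation: [42.5, 89.5, 133.9]
force: [-0.2, -1.3, 0.3]
opening: 0.0875
```

```bash
python3 - <<'E'
from h import *
plan([(599,-188,300,2.3)])
w=snap('wrist','w1')['frame'];s=snap('scene','s1')['frame']
cv2.imwrite('pics/v1.png',np.hstack([cv2.resize(w,(480,360)),cv2.resize(s[90:210,220:340],(320,360),interpolation=cv2.INTER_CUBIC)]))
E
```

```text
t 1.4 p [ 580.3 -226.7  299.4] F [-0.2 -1.3  0.3] open 87.5 j [ -4.  14.   1.  -0. -77. -85.] jawyaw 91.4 tilt [-0.0056  0.0058]
 -> 599 -188 300 yaw 2.3
    [-0.5, -19.7, 38.3] -0.85
```

View pics/v1.png

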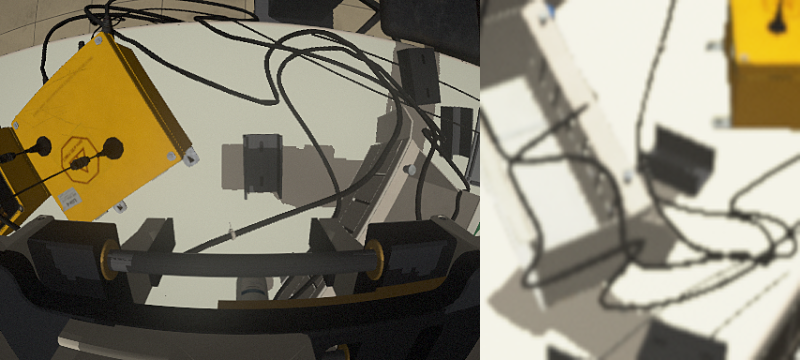

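```bash
python3 - <<'E'
from h import *
np.set_printoptions(precision=3,suppress=True)
w=load('w1');k=512/480
for n,u,v,z in [('ul',245,135,.04),('ur',281,135,.04),('dr',283,196,.04),('dl',243,197,.04),('cov1',345,222,0),('cov1',345,222,.1),('cov1',345,222,.2),('cov2',383,165,0),('cov2',383,165,.1),('cov2',383,165,.2)]:
    print(n,atz(w,u*k,v*k,z,True))
f=w['frame']; c=f[100:290,220:470]
cv2.imwrite('pics/v2.png',cv2.resize(c,None,fx=3,fy=3,interpolation=cv2.INTER_CUBIC))
E
```

```text
ul [ 0.55 -0.22  0.04]
ur [ 0.548 -0.166  0.04 ]
dr [ 0.645 -0.156  0.04 ]
dl [ 0.648 -0.22   0.04 ]
cov1 [ 0.71  -0.025  0.   ]
cov1 [ 0.664 -0.069  0.1  ]
cov1 [ 0.618 -0.114  0.2  ]
cov2 [0.596 0.037 0.   ]
cov2 [ 0.575 -0.021  0.1  ]
cov2 [ 0.554 -0.079  0.2  ]
```

View pics/v2.png

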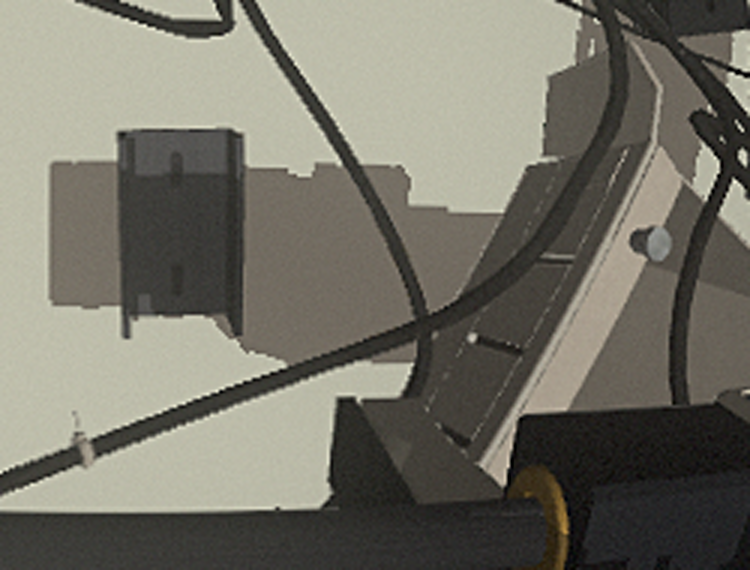

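```bash
python3 - <<'E'
from h import *
np.set_printoptions(precision=3,suppress=True)
w=load('w1')
P=lambda u,v,z:print((u,v,z),atz(w,220+u/3,100+v/3,z,True)[:2])
for q in [(440,390,0),(530,165,0),(545,155,0),(480,460,.2),(655,150,.2),(655,150,.1)]:P(*q)
for q in [(375,220,0),(375,220,.1),(430,330,0),(430,330,.1)]:P(*q)
for q in [(118,130,.04),(243,130,.04),(242,335,.04),(126,337,.04)]:P(*q)
s=load('s1')
for z in (0,.05,.1,.15,.2): print(z,proj(s,[.6,-.1,z]),proj(load('scene0'),[.525,-.065,z]),proj(load('scene0'),[.66,-.135,z]))
E
```

```text
(440, 390, 0) [ 0.696 -0.029]
(530, 165, 0) [0.561 0.008]
(545, 155, 0) [0.555 0.018]
(480, 460, 0.2) [ 0.637 -0.097]
(655, 150, 0.2) [ 0.526 -0.047]
(655, 150, 0.1) [0.536 0.024]
(375, 220, 0) [ 0.597 -0.082]
(375, 220, 0.1) [ 0.576 -0.114]
(430, 330, 0) [ 0.659 -0.042]
(430, 330, 0.1) [ 0.624 -0.082]
(118, 130, 0.04) [ 0.549 -0.223]
(243, 130, 0.04) [ 0.547 -0.164]
(242, 335, 0.04) [ 0.649 -0.158]
(126, 337, 0.04) [ 0.652 -0.216]
0 [280.776 160.94 ] [293.061 174.506] [272.48  149.665]
0.05 [281.228 151.214] [293.845 164.803] [272.718 139.934]
0.1 [281.702 140.989] [294.67  154.586] [272.967 129.719]
0.15 [282.202 130.227] [295.54  143.814] [273.229 118.983]
0.2 [282.729 118.885] [296.459 132.439] [273.505 107.684]
```

```bash
python3 - <<'E'
from h import *
np.set_printoptions(precision=3,suppress=True)
def tri(rs):
    A=np.zeros((3,3));b=np.zeros(3)
    for o,d in rs:
        d=d/np.linalg.norm(d);M=np.eye(3)-np.outer(d,d);A+=M;b+=M@o
    p=np.linalg.solve(A,b);return p,[round(1e3*np.linalg.norm(np.cross(p-o,d/np.linalg.norm(d))),1) for o,d in rs]
w=load('w1');s=load('s1')
R=lambda u,v:ray(w,220+u/3,100+v/3,True)
# v1 right panel: crop 220..340 x(8/3), 90..210 y(3)
Q=lambda u,v:ray(s,220+(u-480)*3/8,90+v/3)
print('knob',tri([R(655,243),Q(628,177)]))
print('corner',tri([R(658,150),Q(640,205)]))
print('corner',tri([R(655,85),Q(655,210)]))
print('platecorner',tri([R(530,165),Q(640,205)]))
plan([(580,-191,60,3)])
plan([(580,-191,300,3),(580,-191,100,3)])
E
```

```text
knob (array([ 0.568, -0.005,  0.151]), [np.float64(0.7), np.float64(0.7)])
corner (array([0.537, 0.006, 0.13 ]), [np.float64(4.3), np.float64(4.3)])
corner (array([0.513, 0.002, 0.131]), [np.float64(8.1), np.float64(8.1)])
platecorner (array([ 0.557, -0.033,  0.086]), [np.float64(7.3), np.float64(7.3)])
t 1.5 p [ 581.3 -224.9  299. ] F [-0.7 -0.3 -0.2] open 87.6 j [ -3.  14.   1.  -0. -77. -85.] jawyaw 91.7 tilt [-0.006  0.006]
 -> 580 -191 60 yaw 3
    [47.8, -0.2, 6.5] -0.27
    [47.8, -0.2, 6.5] -0.27
    [47.8, -0.3, 6.5] -0.27
    [47.8, -0.3, 6.5] -0.27
    [47.8, -0.3, 6.5] -0.27
t 1.5 p [ 581.3 -224.9  299. ] F [-0.7 -0.3 -0.2] open 87.6 j [ -3.  14.   1.  -0. -77. -85.] jawyaw 91.7 tilt [-0.006  0.006]
 -> 580 -191 300 yaw 3
    [-0.8, 0.3, 33.9] -1.34
 -> 580 -191 100 yaw 3
    [50.0, -0.3, -0.3] 0.0
    [50.0, -0.3, -0.3] 0.0
    [50.0, -0.3, -0.3] 0.0
    [50.0, -0.3, -0.3] 0.0
```

{"method": "arm_command", "body": {
  "commands": [0,-16,34,-1.3,100,50,0,0,0,100,50,0,0,0,100,50,0,0,0,100,40,0,0,0,100]
}}

```text
clock: 2.12
tool_pos: [0.5979, -0.1887, 0.1076]
orientation: [-20.1, 89.7, 73.2]
force: [-0.6, 0.5, 1.0]
opening: 0.0873
```

```bash
python3 - <<'E'
from h import *
plan([(598,-191,60,3),(598,-191,14,3)],30)
w=snap('wrist','w2')['frame']
cv2.imwrite('pics/v3.png',cv2.resize(w,(640,480)))
E
```

```text
t 2.12 p [ 597.9 -188.7  107.6] F [-0.6  0.5  1. ] open 87.3 j [  0.  22. -14.  -0. -54. -87.] jawyaw 93.2 tilt [0.0016 0.0054]
 -> 598 -191 60 yaw 3
    [23.8, 0.1, -1.3] 0.11
    [23.8, 0.1, -1.3] 0.11
 -> 598 -191 14 yaw 3
    [23.0, 0.0, -0.1] -0.0
    [23.0, 0.0, -0.1] -0.0
```

View pics/v3.png

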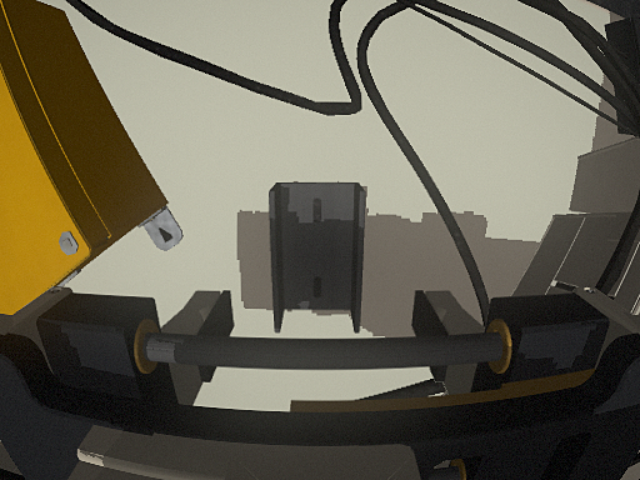

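```bash
python3 - <<'E'
from h import *
np.set_printoptions(precision=3,suppress=True)
def tri(rs):
    A=np.zeros((3,3));b=np.zeros(3)
    for o,d in rs:
        d=d/np.linalg.norm(d);M=np.eye(3)-np.outer(d,d);A+=M;b+=M@o
    return np.linalg.solve(A,b)
a=load('w1');b=load('w2')
for p,q in [((188,152),(165,207)),((198,155),(180,238)),((120,207),(75,278))]:
    print(tri([ray(a,p[0]*512/480,p[1]*512/480,True),ray(b,q[0]*.8,q[1]*.8,True)]))
E
```

```text
[ 0.584 -0.319 -0.021]
[ 0.59  -0.293  0.016]
[ 0.719 -0.508 -0.119]
```

{"method": "arm_command", "body": {
  "commands": [24,0,-1.5,0,100,24,0,-1,0,100,23,0,0,0,100,22.5,0,0,0,100]
}}

```text
clock: 2.68
tool_pos: [0.5955, -0.1918, 0.0087]
orientation: [33.8, 89.6, 127.1]
force: [0.2, -0.1, -0.0]
opening: 0.0875
```

{"method": "arm_command", "body": {
  "commands": [0,0,0,0,20,0,0,0,0,20,0,0,0,0,20,0,0,0,0,20]
}}

```text
clock: 3.18
tool_pos: [0.5962, -0.1926, 0.0112]
orientation: [31.5, 89.6, 124.7]
force: [-0.2, 0.5, -1.2]
opening: 0.0598
```

```bash
python3 - <<'E'
from h import *
plan([(598,-190,14,3)],30)
E
```

```text
t 3.17 p [ 596.2 -192.6   11.2] F [-0.2  0.5 -1.2] open 59.8 j [ -0.  28. -19.  -0. -43. -86.] jawyaw 93.2 tilt [-0.0039  0.0056]
 -> 598 -190 14 yaw 3
    [-2.8, -1.9, 2.5] 0.24
```

{"method": "arm_command", "body": {
  "commands": [-58,0,0,0,20,-60,0,0,0,20,-60,0,0,0,20,-60,0,0,0,20,-55,0,0,0,20]
}}

```text
clock: 3.8
tool_pos: [0.594, -0.1937, 0.3089]
orientation: [58.7, 89.1, 151.9]
force: [1.2, 0.0, -2.4]
opening: 0.0598
```

```bash
python3 - <<'E'
from h import *
plan([(570,80,300,-2),(553,300,300,-7.6)],55)
E
```

```text
t 3.8 p [ 594.  -193.7  308.9] F [ 1.2  0.  -2.4] open 59.8 j [ -0.  14.   2.  -0. -79. -86.] jawyaw 93.2 tilt [-0.0138  0.0074]
 -> 570 80 300 yaw -2
    [2.3, 1.7, 54.9] 1.04
    [2.3, 2.7, 54.9] 1.04
    [2.3, 3.7, 54.8] 1.04
    [2.3, 4.7, 54.7] 1.04
    [2.3, 5.7, 54.6] 1.04
 -> 553 300 300 yaw -7.6
    [0.4, 4.9, 43.9] 1.12
    [0.4, 5.8, 43.7] 1.12
    [0.4, 6.6, 43.6] 1.12
    [0.4, 7.5, 43.5] 1.12
    [0.4, 8.3, 43.3] 1.12
```

{"method": "arm_command", "body": {
  "commands": [0,2,55,1,20,0,3,55,1,20,0,4,55,1,20,0,5,55,1,20,0,6,55,1,20]
}}

```text
clock: 4.42
tool_pos: [0.5687, 0.0845, 0.3193]
orientation: [12.8, 89.5, 100.5]
force: [0.5, 0.9, -1.6]
opening: 0.0594
```

{"method": "arm_command", "body": {
  "commands": [0,5,44,1.1,20,0,6,44,1.1,20,0,7,44,1.1,20,0,8,43,1.1,20,0,9,43,1.1,20]
}}

```text
clock: 5.05
tool_pos: [0.5471, 0.3125, 0.3234]
orientation: [13.8, 89.4, 95.9]
force: [1.0, -1.0, -1.9]
opening: 0.0597
```

{"method": "arm_command", "body": {
  "commands": [0,0,0,0,20,0,0,0,0,20]
}}

```text
clock: 5.3
tool_pos: [0.5457, 0.3151, 0.3227]
orientation: [21.2, 89.4, 103.5]
force: [0.0, -0.8, -3.2]
opening: 0.0602
```

```bash
python3 - <<'E'
from h import *
plan([(550,398,250,-7.6)],55)
w=snap('wrist','w3')['frame'];
cv2.imwrite('pics/v4.png',cv2.resize(w,(800,600),interpolation=cv2.INTER_CUBIC))
E
```

```text
t 5.3 p [545.7 315.1 322.7] F [ 0.  -0.8 -3.2] open 60.2 j [  47.   14.    4.   -1.  -80. -145.] jawyaw 82.3 tilt [-0.0026  0.0107]
 -> 550 398 250 yaw -7.6
    [24.5, 2.2, 27.3] -0.04
    [24.5, 2.2, 27.3] -0.04
    [24.5, 2.2, 27.3] -0.04
```

View pics/v4.png

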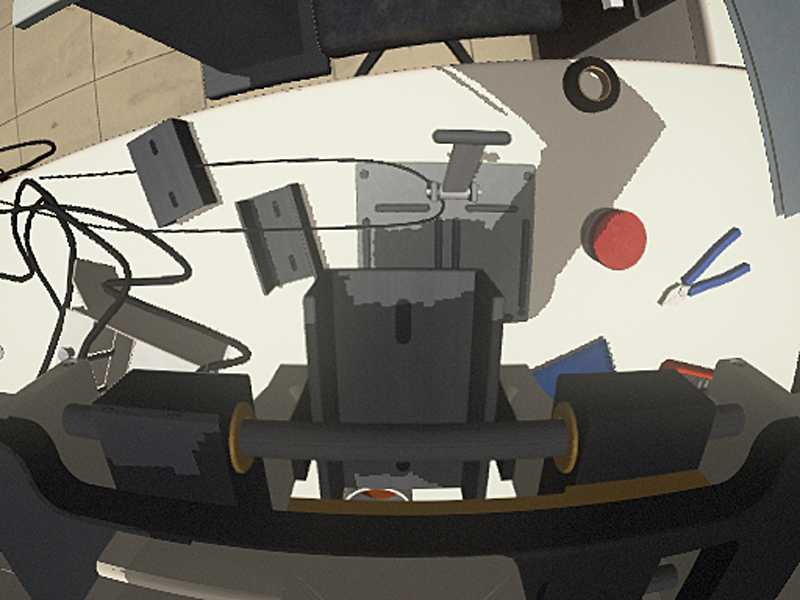

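```bash
python3 - <<'E'
from h import *
np.set_printoptions(precision=1,suppress=True)
w=load('w3');k=1.5625
P=lambda n,u,v,z:print(n,1e3*atz(w,u/k,v/k,z,True)[:2])
P('cr NL(-y)',358,163,.006);P('cr NR(+y)',536,165,.006);P('cr FR',527,319,.006)
P('endrail L',375,208,.013);P('endrail L',427,208,.013);P('endrail R',465,208,.013);P('endrail R',517,208,.013)
P('midrail1',439,260,.013);P('midrail2',456,260,.013)
P('bar l',434,137,.165);P('bar r',511,137,.165)
P('A',238,203,.04);P('A',297,183,.04);P('A',325,268,.04);P('A',268,295,.04)
P('C',128,140,.04);P('C',172,118,.04);P('C',207,205,.04);P('C',165,228,.04)
z=.3227-.0112
P('web near edge l',335,268,z);P('r',481,268,z)
P('flange top near l',308,297,z+.04);P('r',503,295,z+.04)
P('far l',325,498,z+.04);P('far r',483,498,z+.04)
E
python3 - <<'E'
import numpy as np
c,s=np.cos(np.radians(-7.56)),np.sin(np.radians(-7.56))
f=lambda x,y:np.round([546.6+c*x-s*y,367.1+s*x+c*y],1)
for n,p in dict(NL=(-86,-93),NR=(-86,93),FR=(86,93),left=(0,46),right=(0,-46),piv=(-78,0),bar=(-120,0)).items():print(n,f(*p))
E
```

```text
cr NL(-y) [453.7 286.2]
cr NR(+y) [476.8 467.9]
cr FR [643.  444.8]
endrail L [501.4 297. ]
endrail L [508.5 348.7]
endrail R [513.2 387. ]
endrail R [519.1 440.9]
midrail1 [563.3 354.3]
midrail2 [565.6 371.8]
bar l [447.1 352. ]
bar r [452.3 404.5]
A [472.2 166. ]
A [463.8 228.4]
A [550.  241.6]
A [568.7 178.4]
C [380.   52.2]
C [371.4 108.8]
C [467.7 132.5]
C [481.3  79.2]
web near edge l [498.6 296.9]
r [506.1 351.2]
flange top near l [498.2 294.2]
r [505.4 350.9]
far l [572.3 283.9]
far r [580.5 340.2]
NL [449.1 286.2]
NR [473.6 470.6]
FR [644.1 448. ]
left [552.7 412.7]
right [540.5 321.5]
piv [469.3 377.4]
bar [427.6 382.9]
```

```bash
python3 - <<'E'
from h import *
plan([(569.6,409.8,220,-7.6),(569.6,409.8,70,-7.6)],55)
E
```

```text
t 5.35 p [545.8 314.9 322.7] F [ 0.  -1.4 -2.5] open 59.7 j [  47.   14.    4.   -1.  -80. -145.] jawyaw 82.3 tilt [-0.0026  0.0109]
 -> 569.6 409.8 220 yaw -7.6
    [34.5, -3.8, 32.0] -0.04
    [34.5, -3.8, 32.0] -0.04
    [34.5, -3.8, 32.0] -0.04
 -> 569.6 409.8 70 yaw -7.6
    [50.0, -0.2, -0.5] 0.0
    [50.0, -0.2, -0.5] 0.0
    [50.0, -0.2, -0.5] 0.0
```

{"method": "arm_command", "body": {
  "commands": [34,-4,32,0,20,35,-4,32,0,20,35,-4,32,0,20,40,0,0,0,20,40,0,0,0,20]
}}

```text
clock: 5.98
tool_pos: [0.5756, 0.4097, 0.1422]
orientation: [-10.1, 88.9, 71.8]
force: [-0.4, 0.1, -2.6]
opening: 0.0601
```

{"method": "arm_command", "body": {
  "commands": [35,0,0,0,20,20,0,0,0,20,0,0,0,0,20]
}}

```text
clock: 6.35
tool_pos: [0.5755, 0.4057, 0.0823]
orientation: [1.1, 89.2, 82.8]
force: [1.0, -0.7, -0.9]
opening: 0.0599
```

```bash
python3 - <<'E'
from h import *
plan([(569.6,409.8,50,-7.6),(569.6,409.8,18,-7.6)],20)
w=snap('wrist','w4')['frame'];s=snap('side','d4')['frame'];
cv2.imwrite('pics/v5.png',np.hstack([cv2.resize(w[80:,60:452],(400,310)),cv2.resize(s[190:310,170:320],(400,310),interpolation=cv2.INTER_CUBIC)]))
cv2.imwrite('pics/v5b.png',cv2.resize(w,(800,600)))
E
```

```text
t 6.35 p [575.5 405.7  82.3] F [ 1.  -0.7 -0.9] open 59.9 j [  51.   29.   -5.   -1.  -55. -149.] jawyaw 81.7 tilt [0.0018 0.0142]
 -> 569.6 409.8 50 yaw -7.6
    [16.1, 3.2, 1.4] -0.34
    [16.1, 3.2, 1.4] -0.34
 -> 569.6 409.8 18 yaw -7.6
    [16.0, -0.0, -0.2] 0.0
    [16.0, -0.0, -0.2] 0.0
```

View pics/v5.png

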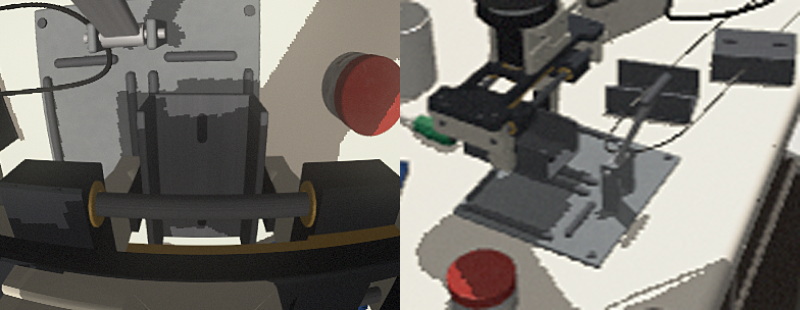

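```bash
python3 - <<'E'
from h import *
np.set_printoptions(precision=1,suppress=True)
w=load('w4');e=np.radians(-7.6);c,s=np.cos(e),np.sin(e);O=np.array([568.1,363.6])
def P(n,u,v,z):
    p=1e3*atz(w,60+u*.98,80+v*304/310,z,True)[:2];d=p-O
    print(n,p,'local',np.array([c*d[0]+s*d[1],-s*d[0]+c*d[1]]))
P('plate NL',35,12,.006);P('plate NR',262,3,.006)
P('endrail l',165,56,.013);P('endrail r',237,56,.013)
P('endrail R seat l',55,62,.013);P('endrail R seat r',117,62,.013)
P('mid L seat',153,76,.013);P('mid R seat',130,76,.013);P('outer L',249,82,.013);P('outer R',51,82,.013)
P('post l',92,38,.069);P('post r',163,35,.069)
z=.0823-.0112
P('chan web near l',158,95,z);P('r',252,95,z)
P('flange top near l',142,116,z+.04);P('r',266,116,z+.04)
P('far l',152,240,z+.04);P('far r',263,240,z+.04)
E
```

```text
plate NL [454.4 285.2] local [-102.3  -92.8]
plate NR [482. 468.] local [-99.2  92.1]
endrail l [512.2 389. ] local [-58.8  17.8]
endrail r [520.1 442.3] local [-58.   71.7]
endrail R seat l [500.  299.2] local [-58.9 -72.8]
endrail R seat r [510.3 351.5] local [-55.7 -19.6]
mid L seat [525.8 377.3] local [-43.8   8. ]
mid R seat [522.8 359.6] local [-44.4  -9.9]
outer L [541.1 449.1] local [-38.   81.2]
outer R [515.3 291.5] local [-42.8 -78.5]
post l [489.8 355.1] local [-76.5 -18.8]
post r [495.9 396.5] local [-75.9  23. ]
chan web near l [529.2 388.1] local [-41.8  19.2]
r [537.1 441.6] local [-41.   73.2]
flange top near l [529.4 385.8] local [-41.3  16.9]
r [537.7 441. ] local [-40.4  72.7]
far l [599.2 375.2] local [29.2 15.7]
far r [609.1 435.4] local [31.1 76.6]
```

View pics/v5b.png

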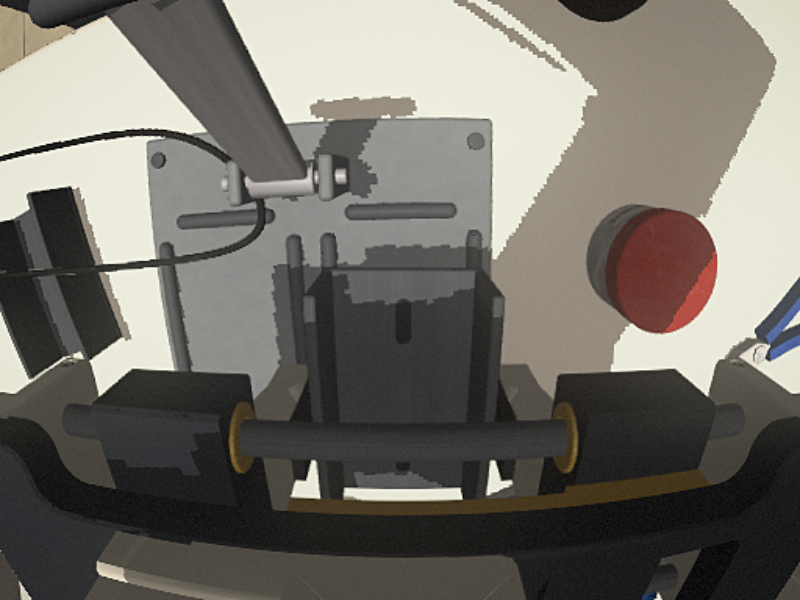

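{"method": "arm_command", "body": {
  "commands": [14,4.5,0.5,-0.4,20,14,3,0.5,-0.3,20,10,0,0,0,20,0,0,0,0,20]
}}

```text
clock: 6.95
tool_pos: [0.5699, 0.4107, 0.0471]
orientation: [-12.9, 88.8, 69.6]
force: [-0.2, -0.5, -0.8]
opening: 0.0602
```

```bash
python3 - <<'E'
from h import *
plan([(567.2,408.1,30,-7.6),(567.2,408.1,19,-7.6)],20)
E
```

```text
t 6.95 p [569.9 410.7  47.1] F [-0.2 -0.5 -0.8] open 60.2 j [  51.   31.   -8.   -1.  -50. -149.] jawyaw 82.5 tilt [0.0075 0.0201]
 -> 567.2 408.1 30 yaw -7.6
    [17.0, 2.4, -3.2] 0.11
 -> 567.2 408.1 19 yaw -7.6
    [11.0, 0.1, -0.2] -0.0
```

{"method": "arm_command", "body": {
  "commands": [15,2.4,-3,0,20,12,0,0,0,20,0,0,0,0,20]
}}

```text
clock: 7.32
tool_pos: [0.5671, 0.4084, 0.018]
orientation: [-12.8, 88.8, 69.7]
force: [-0.1, -0.2, -1.1]
opening: 0.0597
```

```bash
python3 - <<'E'
from h import *
plan([(567.2,408.1,18,-7.6)],20)
np.set_printoptions(precision=1,suppress=True)
E
```

```text
t 7.33 p [567.1 408.4  18. ] F [-0.1 -0.2 -1.1] open 59.7 j [  51.   32.  -10.   -1.  -47. -149.] jawyaw 82.5 tilt [0.0074 0.0199]
 -> 567.2 408.1 18 yaw -7.6
    [-0.0, -0.1, -0.3] 0.11
```

{"method": "arm_command", "body": {
  "commands": [0,0,0,0,90,0,0,0,0,90,-25,0,0,0,100,-60,0,0,0,100,-60,0,0,0,100]
}}

```text
clock: 7.95
tool_pos: [0.5653, 0.4043, 0.1632]
orientation: [-5.9, 89.1, 76.6]
force: [1.2, 1.3, -0.9]
opening: 0.0874
```

```bash
python3 - <<'E'
from h import *
# A pose from wrist w3 corners
q=np.array([[472.2,166],[463.8,228.4],[550,241.6],[568.7,178.4]]);print(q.mean(0))
plan([(515,202,150,5.9),(515,202,60,5.9)],58)
w=snap('wrist','w5')['frame']
cv2.imwrite('pics/v6.png',cv2.resize(w,(800,600),interpolation=cv2.INTER_CUBIC))
E
```

```text
[513.675 203.6  ]
t 7.95 p [565.3 404.3 163.2] F [ 1.2  1.3 -0.9] open 87.4 j [  51.   24.   -2.   -0.  -63. -149.] jawyaw 82.5 tilt [0.0035 0.0147]
 -> 515 202 150 yaw 5.9
    [2.5, 5.9, -51.8] -3.35
    [2.5, 8.9, -51.4] -3.35
    [2.5, 11.9, -50.8] -3.35
    [2.5, 14.8, -50.0] -3.35
 -> 515 202 60 yaw 5.9
    [45.0, 0.2, -0.6] 0.0
    [45.0, 0.2, -0.6] 0.0
```

View pics/v6.png

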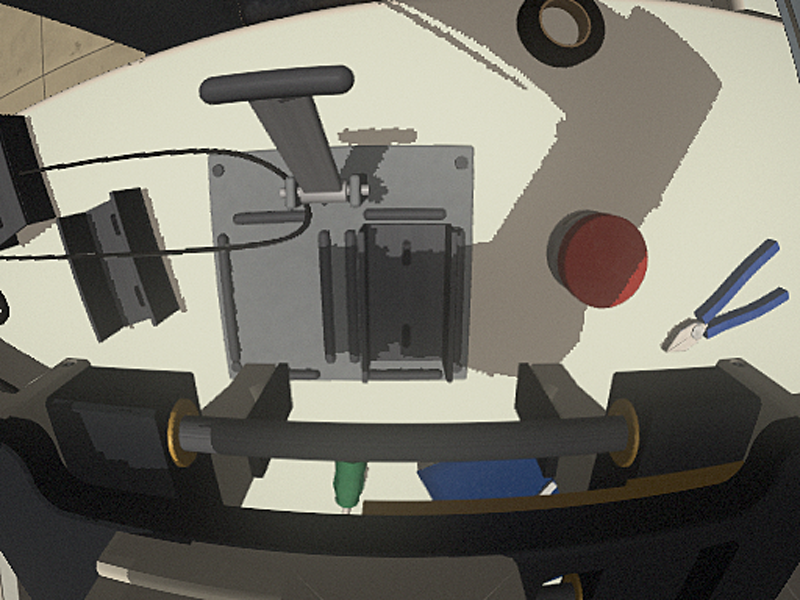

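```bash
cat >> h.py <<'E'
def tri(rs):
    A=np.zeros((3,3));b=np.zeros(3)
    for o,d in rs:
        d=d/np.linalg.norm(d);M=np.eye(3)-np.outer(d,d);A+=M;b+=M@o
    p=np.linalg.solve(A,b);return np.round(p*1000),[round(1e3*np.linalg.norm(np.cross(p-o,d/np.linalg.norm(d))),1) for o,d in rs]
E
python3 - <<'E'
from h import *
k=1.5625
W=lambda t,u,v:ray(load(t),u/k,v/k,True)
S=load('side0')
print(tri([W('w3',444,200),W('w4',268,212),W('w5',310,215),ray(S,185+250/4,150+388/4)]))
print(tri([W('w3',444,200),W('w4',268,212),W('w5',310,215)]))
for n,t,c in [('A','w5',[(57,215),(142,188),(185,312),(103,341)])]:
    p=np.array([1e3*atz(load(t),u/k,v/k,.04,True)[:2] for u,v in c]);print(n,np.round(p),p.mean(0))
# is cable over A? sample darkness along crossing
f=load('w5')['frame'];print(f[150:172,int(88/k)].mean(1).round().tolist(),f[150:172,int(115/k)].mean(1).round().tolist())
E
```

```text
(array([503., 364.,  65.]), [np.float64(4.6), np.float64(1.5), np.float64(1.1), np.float64(3.2)])
(array([502., 362.,  58.]), [np.float64(3.3), np.float64(1.4), np.float64(2.2)])
A [[468. 165.]
 [467. 246.]
 [555. 259.]
 [568. 179.]] [514.31037784 212.45897697]
[31.0, 37.0, 35.0, 35.0, 32.0, 32.0, 32.0, 29.0, 33.0, 40.0, 35.0, 31.0, 118.0, 34.0, 42.0, 37.0, 36.0, 36.0, 38.0, 43.0, 41.0, 39.0] [87.0, 84.0, 81.0, 77.0, 77.0, 83.0, 81.0, 82.0, 79.0, 78.0, 83.0, 84.0, 27.0, 40.0, 86.0, 90.0, 84.0, 82.0, 82.0, 83.0, 81.0, 81.0]
```

{"method": "arm_command", "body": {
  "commands": [0,6,-52,-3.8,100,2,9,-52,-3.8,100,4,12,-51,-3.8,100,4,15,-50,-3.8,100,45,0,0,0,100]
}}

```text
clock: 8.62
tool_pos: [0.5256, 0.2026, 0.1215]
orientation: [-48.7, 87.3, 49.7]
force: [0.6, 0.5, -1.1]
opening: 0.0875
```

```bash
python3 - <<'E'
from h import *
plan([(515,202,60,7.5),(515,202,14,7.5)],46)
w=snap('wrist','w6')['frame']
k=1.5625
cv2.imwrite('pics/v7.png',cv2.resize(w,(800,600),interpolation=cv2.INTER_CUBIC))
E
```

```text
t 8.62 p [525.6 202.6 121.5] F [ 0.6  0.5 -1.1] open 87.5 j [  41.   14.  -23.   -1.  -50. -122.] jawyaw 98.5 tilt [0.0307 0.0363]
 -> 515 202 60 yaw 7.5
    [30.5, 6.4, -0.5] 0.49
    [30.5, 6.4, -0.5] 0.49
 -> 515 202 14 yaw 7.5
    [45.9, 1.6, -1.5] 0.0
```

View pics/v7.png

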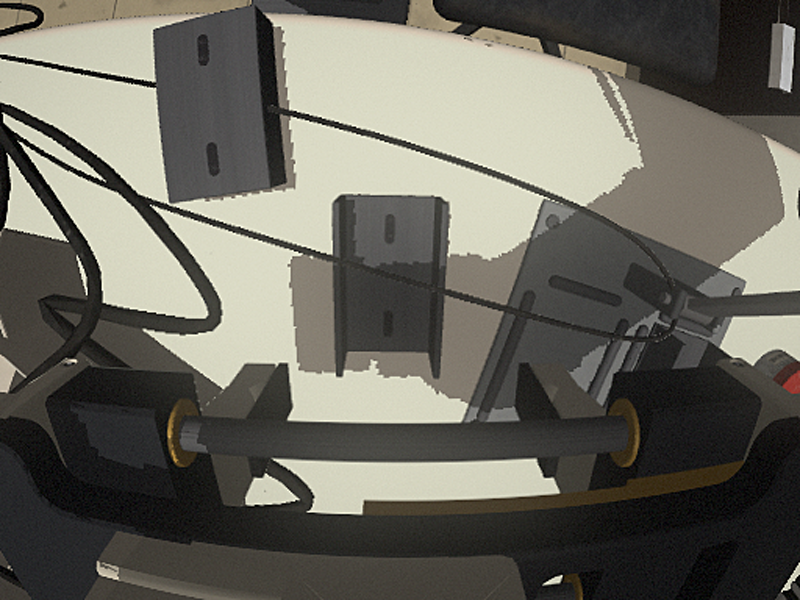

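{"method": "arm_command", "body": {
  "commands": [0,0,0,0,100]
}}

```text
clock: 8.8
tool_pos: [0.5221, 0.2012, 0.114]
orientation: [-43.1, 87.9, 55.2]
force: [-0.0, 0.3, -0.1]
opening: 0.0878
```

```bash
python3 - <<'E'
from h import *
plan([(515,202,60,7.5)],60)
np.set_printoptions(precision=1,suppress=True)
w=load('w6');k=1.5625
p=np.array([1e3*atz(w,u/k,v/k,.04,True)[:2] for u,v in [(334,200),(448,200),(438,378),(340,376)]]);print(p,p.mean(0))
z=.04
print([1e3*atz(w,u/k,v/k,.04,True)[:2] for u,v in [(153,30),(255,8),(287,186),(171,202)]])
E
```

```text
t 8.8 p [522.1 201.2 114. ] F [-0.   0.3 -0.1] open 87.8 j [  41.   15.  -24.   -1.  -50. -122.] jawyaw 98.4 tilt [0.0212 0.0305]
 -> 515 202 60 yaw 7.5
    [53.8, 8.3, 0.3] 0.86
[[468.9 162.4]
 [460.8 219.8]
 [561.3 232. ]
 [567.5 176. ]] [514.6 197.5]
[array([383.3,  49.2]), array([371.8, 107.2]), array([464.5, 137.3]), array([478.6,  72.1])]
```

{"method": "arm_command", "body": {
  "commands": [27,4,0,0.5,100,27,4,0,0.5,100]
}}

```text
clock: 9.05
tool_pos: [0.5188, 0.205, 0.0635]
orientation: [-46.2, 87.4, 51.2]
force: [-0.0, 0.4, -0.4]
opening: 0.0878
```

```bash
cat > settle.py <<'E'
from h import *
import sys
for i in range(int(sys.argv[1])): snapshot('side')
a=[float(v) for v in sys.argv[2:]]
plan([tuple(a[:4])],a[4])
E
python3 settle.py 4 514.5 200 13 7.4 25
```

```text
t 9.25 p [518.5 204.5  63.6] F [-0.6 -0.1  0.3] open 87.7 j [  41.   18.  -27.   -1.  -42. -123.] jawyaw 97.5 tilt [0.0266 0.0335]
 -> 514.5 200.0 13.0 yaw 7.4
    [16.8, 2.0, -1.8] 0.03
    [16.8, 2.0, -1.8] 0.03
    [16.8, 2.0, -1.8] 0.03
```

{"method": "arm_command", "body": {
  "commands": [16.5,2,-1.8,0,100,16.5,2,-1.8,0,100,16,2,-1.8,0,100,0,0,0,0,20,0,0,0,0,20]
}}

```text
clock: 9.88
tool_pos: [0.5178, 0.2026, 0.0166]
orientation: [-48.4, 87.1, 49.2]
force: [-0.5, 0.4, -0.1]
opening: 0.073
```

{"method": "arm_command", "body": {
  "commands": [0,0,0,0,20,0,0,0,0,20]
}}

```text
clock: 10.12
tool_pos: [0.5183, 0.203, 0.0176]
orientation: [-48.7, 87.0, 48.9]
force: [-0.0, -0.5, -1.0]
opening: 0.0602
```

```bash
python3 settle.py 1 514.5 200 120 7.4 36
```

```text
t 10.18 p [518.3 203.   17.6] F [ 0.4 -0.1 -1.1] open 60.1 j [  41.   21.  -30.   -1.  -35. -123.] jawyaw 97.6 tilt [0.0341 0.039 ]
 -> 514.5 200.0 120.0 yaw 7.4
    [-34.2, 0.0, 0.4] 0.07
    [-34.2, 0.0, 0.4] 0.07
    [-34.2, 0.0, 0.4] 0.07
```

{"method": "arm_command", "body": {
  "commands": [-35,0,0,0,20,-40,0,0,0,20,-40,0,0,0,20]
}}

```text
clock: 10.55
tool_pos: [0.5122, 0.1971, 0.1322]
orientation: [-46.5, 87.4, 51.1]
force: [-0.1, 0.8, -0.5]
opening: 0.06
```

```bash
python3 settle.py 3 566.1 317.5 115 -7.6 32
```

```text
t 10.7 p [513.7 198.2 133.6] F [ 0.3 -0.4 -2.1] open 60.0 j [  41.   12.  -24.   -1.  -51. -123.] jawyaw 97.6 tilt [0.0325 0.0382]
 -> 566.1 317.5 115.0 yaw -7.6
    [5.0, -13.4, 22.1] 3.04
    [5.0, -12.2, 22.8] 3.04
    [5.0, -10.9, 23.4] 3.04
    [5.0, -9.7, 24.0] 3.04
    [5.0, -8.4, 24.4] 3.04
```

{"method": "arm_command", "body": {
  "commands": [6,-22,37.5,5.1,20,6,-18.5,39,5.1,20,6,-14.5,40.5,5.1,20]
}}

```text
clock: 11.08
tool_pos: [0.5636, 0.3179, 0.1197]
orientation: [-30.3, 87.3, 51.3]
force: [0.7, 0.7, -1.2]
opening: 0.0602
```

```bash
python3 settle.py 4 566.1 317.5 70 -7.6 30; python3 - <<'E'
from h import *
w=snap('wrist','w7')['frame'];b=load('w4')['frame']
for u in (230,270,290):
    for f in (b,w):
        g=cv2.GaussianBlur(f,(9,1),0)[140:200,u].astype(float).mean(1);print(u,g.round().astype(int).tolist())
E
```

```text
t 11.28 p [562.9 317.2 118.9] F [-0.6 -0.1 -1.6] open 59.8 j [  47.   21.  -13.   -0.  -53. -144.] jawyaw 81.9 tilt [0.0287 0.0362]
 -> 566.1 317.5 70.0 yaw -7.6
    [24.5, -1.0, -0.6] -0.26
    [24.5, -1.0, -0.6] -0.26
230 [68, 153, 145, 144, 142, 143, 143, 142, 143, 142, 140, 141, 141, 142, 140, 140, 141, 140, 141, 140, 139, 138, 140, 137, 140, 141, 137, 137, 125, 94, 83, 56, 62, 88, 99, 100, 99, 98, 99, 97, 98, 98, 97, 97, 97, 96, 98, 95, 97, 97, 97, 97, 97, 97, 64, 54, 58, 56, 57, 57]
230 [147, 148, 148, 148, 148, 149, 149, 148, 148, 151, 148, 98, 51, 63, 59, 68, 98, 106, 102, 102, 101, 102, 102, 100, 100, 102, 100, 100, 100, 101, 100, 99, 100, 99, 100, 99, 100, 98, 99, 98, 99, 99, 101, 103, 73, 60, 63, 63, 63, 63, 62, 64, 61, 62, 63, 63, 61, 61, 61, 60]
270 [156, 147, 146, 144, 142, 143, 142, 142, 142, 143, 143, 142, 142, 142, 141, 143, 131, 117, 101, 82, 84, 85, 84, 86, 85, 84, 83, 84, 83, 85, 87, 60, 61, 84, 98, 98, 97, 98, 97, 96, 98, 95, 95, 96, 95, 96, 96, 95, 95, 96, 95, 96, 63, 57, 60, 55, 58, 58, 57, 57]
270 [74, 81, 82, 84, 82, 86, 82, 48, 51, 53, 62, 82, 86, 73, 58, 74, 95, 98, 97, 97, 95, 96, 96, 96, 93, 96, 95, 95, 95, 95, 94, 94, 94, 94, 95, 94, 94, 93, 94, 95, 96, 96, 64, 54, 55, 56, 56, 56, 56, 58, 55, 56, 57, 56, 55, 55, 56, 54, 57, 56]
290 [145, 145, 143, 143, 143, 142, 141, 142, 142, 142, 143, 141, 143, 143, 141, 142, 140, 142, 120, 81, 86, 87, 86, 85, 87, 88, 86, 86, 86, 87, 88, 67, 55, 84, 103, 104, 102, 102, 101, 102, 99, 101, 101, 101, 101, 101, 85, 79, 80, 70, 62, 61, 63, 61, 62, 63, 62, 62, 61, 60]
290 [75, 59, 56, 54, 66, 75, 64, 58, 57, 59, 56, 55, 57, 53, 52, 80, 97, 100, 98, 98, 98, 98, 97, 97, 97, 97, 96, 96, 96, 97, 97, 96, 95, 97, 96, 99, 70, 54, 59, 59, 57, 57, 57, 59, 56, 57, 57, 57, 57, 57, 56, 55, 57, 57, 57, 57, 55, 55, 57, 55]
```

```bash
python3 - <<'E'
from h import *
np.set_printoptions(precision=1,suppress=True)
e=np.radians(-7.6);c,s=np.cos(e),np.sin(e);O=np.array([568.1,363.6])
L=lambda p:np.array([c*(p[0]-O[0])+s*(p[1]-O[1]),-s*(p[0]-O[0])+c*(p[1]-O[1])])
for t,v,z,tcp in [('w4',172,.0711,(575.5,405.7)),('w7',155,.1013,(562.9,317.2))]:
    w=load(t)
    for u in (230,290):
        print(t,L(1e3*atz(w,u,v,z,True)),'tcp',L(tcp))
w=load('w7')['frame'];g=w.astype(float).mean(2)
print(g[168:174,180:215].mean(0).round().astype(int).tolist());print(g[168:174,300:335].mean(0).round().astype(int).tolist())
b=load('w4')['frame'].astype(float).mean(2)
print(b[185:191,180:215].mean(0).round().astype(int).tolist());print(b[185:191,300:335].mean(0).round().astype(int).tolist())
print(load('w7')['world_to_cam'].round(3))
E
```

```text
w4 [-42.3  28.1] tcp [ 1.8 42.7]
w4 [-41.8  63.1] tcp [ 1.8 42.7]
w7 [-52. -61.] tcp [  1.  -46.7]
w7 [-51.4 -25.3] tcp [  1.  -46.7]
[234, 234, 234, 235, 239, 210, 172, 143, 147, 149, 148, 148, 148, 150, 138, 116, 98, 82, 81, 82, 83, 76, 67, 65, 65, 63, 64, 63, 64, 62, 60, 60, 70, 75, 73]
[97, 38, 38, 39, 41, 40, 42, 42, 40, 40, 42, 41, 38, 39, 57, 67, 70, 70, 68, 68, 68, 45, 33, 35, 34, 35, 34, 33, 34, 48, 56, 55, 52, 53, 51]
[84, 83, 84, 85, 82, 68, 52, 58, 59, 61, 60, 58, 56, 49, 52, 71, 64, 56, 53, 55, 53, 45, 41, 42, 42, 44, 41, 42, 41, 42, 43, 40, 43, 54, 60]
[65, 63, 66, 50, 43, 47, 48, 49, 51, 50, 51, 51, 50, 51, 52, 53, 56, 57, 56, 64, 81, 108, 123, 139, 140, 139, 138, 139, 140, 140, 138, 140, 139, 139, 140]
[[ 0.1  1.   0.  -0.4]
 [-0.9  0.1 -0.3  0.5]
 [-0.3  0.   0.9 -0.1]
 [ 0.   0.   0.   1. ]]
```

{"method": "arm_command", "body": {
  "commands": [25,0,0,-0.2,20,25,0,0,-0.2,20,15,0,0,0,20]
}}

```text
clock: 11.7
tool_pos: [0.5643, 0.3168, 0.0541]
orientation: [-30.9, 87.2, 51.4]
force: [-0.2, -0.1, -1.1]
opening: 0.0601
```

```bash
python3 settle.py 3 565.2 316.3 36 -7.6 20
```

```text
t 11.85 p [564.6 317.3  54.8] F [-0.2  1.  -0.5] open 59.7 j [  46.   25.  -17.   -0.  -45. -144.] jawyaw 82.3 tilt [0.0304 0.0377]
 -> 565.2 316.3 36.0 yaw -7.6
    [18.8, -0.2, -1.7] -0.14
```

{"method": "arm_command", "body": {
  "commands": [17,-0.2,-1.8,0,20,12.5,0,-0.3,0,20]
}}

```text
clock: 12.1
tool_pos: [0.5668, 0.3172, 0.0263]
orientation: [-31.9, 87.0, 50.4]
force: [-0.5, 0.3, -1.2]
opening: 0.0602
```

```bash
python3 settle.py 3 565.2 316.3 24 -7.6 20
```

```text
t 12.25 p [566.6 317.1  26.2] F [ 0.4 -0.3 -1.2] open 60.1 j [  46.   27.  -18.   -0.  -42. -144.] jawyaw 82.3 tilt [0.0328 0.0396]
 -> 565.2 316.3 24.0 yaw -7.6
    [2.1, 1.4, -1.0] -0.1
```

{"method": "arm_command", "body": {
  "commands": [1.8,1.2,-0.5,0,20,0,0,0,0,80,0,0,0,0,80,-25,0,0,0,80,-40,0,0,0,80]
}}

```text
clock: 12.88
tool_pos: [0.5626, 0.3138, 0.0891]
orientation: [-31.8, 87.2, 50.5]
force: [0.5, 0.5, 1.0]
opening: 0.0703
```

{"method": "arm_command", "body": {
  "commands": [-60,0,0,0,100,-40,0,0,0,100]
}}

```text
clock: 13.12
tool_pos: [0.5593, 0.3098, 0.1925]
orientation: [-32.2, 87.2, 50.1]
force: [0.4, 0.3, -0.4]
opening: 0.084
```

```bash
python3 settle.py 3 424 91 150 14 50; python3 - <<'E'
from h import *
w=snap('wrist','w8')['frame'];snap('scene','s8');snap('side','d8')
sx=load('d8')['frame'][170:310,180:320]; b=load('s8')['frame'][180:300,160:280]
cv2.imwrite('pics/v8.png',np.hstack([cv2.resize(w[60:260,60:460],(500,250)),cv2.resize(b,(300,250),interpolation=cv2.INTER_CUBIC)]))
# edges, A in seat: C corners by scene fit refit
E
```

```text
t 13.28 p [559.8 310.4 192.5] F [-0.5  0.3 -0.6] open 87.2 j [  46.   17.   -9.   -0.  -61. -144.] jawyaw 82.3 tilt [0.0329 0.0393]
 -> 424.0 91.0 150.0 yaw 14.0
    [4.9, 17.7, -39.5] -3.61
    [4.9, 20.2, -38.3] -3.61
    [4.9, 22.5, -37.0] -3.61
    [4.9, 24.8, -35.5] -3.61
    [4.9, 27.0, -33.9] -3.61
    [4.9, 29.1, -32.1] -3.61
```

```bash
python3 - <<'E'
from h import *
e=np.radians(-7.6);c,s=np.cos(e),np.sin(e);O=np.array([568.1,363.6])
w=load('w8');g=cv2.GaussianBlur(w['frame'],(3,3),0).astype(float).mean(2)
for X in (-30,0):
  print(X,[int(g[tuple(np.round(proj(w,[(O[0]+c*X-s*y)/1e3,(O[1]+s*X+c*y)/1e3,.046],True)[::-1]).astype(int))]) for y in range(-90,91,2)])
for Y in (-46,46,-50,50):
  print(Y,[int(g[tuple(np.round(proj(w,[(O[0]+c*x-s*Y)/1e3,(O[1]+s*x+c*Y)/1e3,.010],True)[::-1]).astype(int))]) for x in range(-70,71,2)])
plan([(424,91,140,14)],26,2.2)
E
```

```text
-30 [77, 75, 62, 55, 56, 54, 63, 66, 57, 47, 51, 53, 54, 53, 51, 61, 67, 66, 57, 49, 46, 35, 37, 47, 48, 48, 47, 47, 48, 49, 48, 46, 47, 34, 31, 33, 47, 43, 42, 58, 62, 62, 62, 43, 38, 44, 41, 55, 53, 30, 29, 29, 28, 41, 44, 43, 45, 45, 46, 46, 45, 35, 32, 37, 46, 46, 44, 45, 47, 49, 49, 50, 48, 49, 43, 38, 39, 40, 41, 40, 41, 49, 83, 105, 111, 112, 111, 110, 110, 137, 178]
0 [83, 76, 68, 58, 59, 56, 66, 65, 54, 48, 54, 54, 54, 54, 53, 53, 52, 52, 50, 50, 50, 50, 50, 49, 48, 48, 48, 48, 49, 48, 48, 47, 48, 39, 30, 39, 45, 43, 42, 55, 65, 64, 66, 47, 38, 44, 43, 54, 56, 30, 31, 32, 30, 45, 46, 46, 46, 48, 47, 48, 47, 49, 48, 47, 48, 49, 49, 48, 50, 52, 52, 53, 52, 52, 44, 43, 46, 47, 46, 46, 50, 53, 87, 197, 192, 191, 191, 191, 191, 190, 190]
-46 [117, 118, 119, 120, 78, 65, 79, 69, 95, 111, 82, 83, 84, 84, 73, 41, 44, 49, 51, 50, 49, 36, 33, 34, 37, 49, 50, 51, 49, 49, 49, 50, 49, 49, 49, 49, 49, 50, 51, 49, 50, 50, 50, 51, 52, 48, 42, 37, 41, 41, 40, 41, 42, 42, 46, 54, 58, 60, 60, 83, 110, 122, 111, 63, 68, 86, 80, 144, 187, 196, 194]
46 [64, 64, 65, 65, 47, 45, 47, 41, 57, 59, 47,
[... 609 characters left out ...]
 48, 46, 46, 45, 47, 45, 42, 44, 46, 46, 46, 47, 46, 46, 45, 45, 47, 48, 47, 47, 48, 47, 48, 48, 48, 48, 49, 49, 50, 49, 51, 50, 52, 50, 53, 52, 54, 53, 52, 55, 54, 54, 55, 56, 63, 70, 74, 70, 53, 53, 59, 68, 153, 189, 194, 191]
t 13.43 p [558.2 309.1 188.1] F [-0.4  0.3 -1.2] open 87.9 j [  46.   17.   -9.   -0.  -61. -144.] jawyaw 82.3 tilt [0.0273 0.0346]
 -> 424 91 140 yaw 14
    [3.4, 9.5, -21.4] -1.97
    [3.4, 10.2, -21.1] -1.97
    [3.4, 11.0, -20.7] -1.97
    [3.4, 11.7, -20.3] -1.97
    [3.4, 12.4, -19.9] -1.97
    [3.4, 13.0, -19.5] -1.97
    [3.4, 13.7, -19.0] -1.97
    [3.4, 14.4, -18.5] -1.97
    [3.4, 15.0, -18.0] -1.97
    [3.4, 15.6, -17.5] -1.97
    [3.4, 16.2, -17.0] -1.97
```

{"method": "arm_command", "body": {
  "commands": [2,9.5,-23,-2.1,100,2,10.5,-23,-2.1,100,2,11.5,-23,-2.1,100,2,12,-22.5,-2.1,100,2,13,-22,-2.1,100]
}}

```text
clock: 14.05
tool_pos: [0.4915, 0.1954, 0.1649]
orientation: [-37.7, 88.2, 55.4]
force: [0.3, 0.1, 0.4]
opening: 0.0875
```

```bash
python3 settle.py 4 424.5 91 140 14 26
```

```text
t 14.25 p [492.3 196.2 165.7] F [0.3 0.2 0.1] open 87.7 j [  43.    9.  -24.   -0.  -56. -129.] jawyaw 93.1 tilt [0.0191 0.0268]
 -> 424.5 91.0 140.0 yaw 14.0
    [4.3, 14.8, -20.4] -2.19
    [4.3, 15.5, -19.8] -2.19
    [4.3, 16.3, -19.2] -2.19
    [4.3, 17.0, -18.6] -2.19
    [4.3, 17.7, -17.9] -2.19
```

{"method": "arm_command", "body": {
  "commands": [4,14.8,-20.4,-2.2,100,4,15.5,-19.8,-2.2,100,4,16.3,-19.2,-2.2,100,4,17,-18.6,-2.2,100,4,17.7,-18,-2.2,100]
}}

```text
clock: 14.88
tool_pos: [0.4257, 0.0919, 0.139]
orientation: [-50.1, 88.3, 54.4]
force: [-0.1, 0.6, 0.4]
opening: 0.0876
```

```bash
python3 settle.py 4 424.5 91 60 14 20; python3 - <<'E'
from h import *
snap('wrist','w9')
w=load('w9');g=cv2.GaussianBlur(w['frame'],(3,3),0).astype(float).mean(2)
X0=np.array([424.5,91.]);e=np.radians(14);c,s=np.cos(e),np.sin(e)
def ln(f,r):return [int(g[tuple(np.round(proj(w,[*( (X0+[c*x-s*y,s*x+c*y])/1e3),.04],True)[::-1]).astype(int))]) for x,y in map(f,r)]
for X in (-35,-15,5):print('across',X,ln(lambda y:(X,y),range(-50,51,2)))
for Y in (-15,20):print('along',Y,ln(lambda x:(x,Y),range(-70,61,2)))
E
```

```text
t 15.07 p [426.2  92.3 139.5] F [0.4 0.6 0.2] open 87.6 j [  38.    1.  -36.   -1.  -51. -113.] jawyaw 104.3 tilt [0.0182 0.0248]
 -> 424.5 91.0 60.0 yaw 14.0
    [19.9, 1.0, -0.6] 0.09
    [19.9, 1.0, -0.6] 0.09
    [19.9, 1.0, -0.6] 0.09
    [19.9, 1.0, -0.6] 0.09
across -35 [219, 214, 212, 212, 211, 211, 211, 212, 213, 153, 91, 96, 97, 95, 95, 95, 94, 94, 93, 92, 93, 94, 87, 65, 65, 74, 91, 92, 90, 90, 92, 93, 93, 94, 94, 95, 92, 94, 93, 183, 212, 210, 209, 209, 209, 209, 210, 209, 209, 210, 211]
across -15 [127, 127, 127, 127, 126, 126, 126, 126, 127, 75, 66, 66, 65, 61, 69, 84, 90, 91, 91, 86, 84, 90, 90, 87, 85, 89, 86, 84, 82, 89, 79, 84, 86, 92, 81, 86, 85, 72, 78, 112, 124, 124, 123, 123, 124, 123, 123, 123, 125, 124, 125]
across 5 [126, 127, 126, 125, 124, 124, 124, 124, 122, 79, 61, 61, 63, 61, 62, 58, 57, 57, 57, 57, 56, 56, 57, 57, 56, 56, 54, 54, 54, 54, 56, 56, 55, 57, 57, 55, 57, 58, 61, 76, 64, 54, 59, 87, 117, 125, 123, 124, 122, 123, 123]
along -15 [176, 194, 204, 210, 211, 210, 212, 210, 213, 169, 90, 96, 95, 95, 94, 95, 94, 94, 94, 93, 93, 92, 92, 91, 92, 91, 91, 90, 86, 62, 60, 59, 59, 59, 59, 57, 58, 57, 58, 59, 58, 58, 57, 56, 57, 57, 57, 57, 58, 58, 57, 57, 58, 58, 59, 60, 59, 60, 59, 145, 199, 207, 209, 183, 58, 60]
along 20 [131, 71, 51, 123, 161, 182, 203, 209, 200, 127, 81, 96, 96, 93, 94, 95, 94, 95, 95, 93, 92, 93, 92, 92, 91, 91, 90, 92, 71, 60, 61, 60, 60, 60, 59, 57, 58, 57, 57, 57, 55, 55, 56, 57, 56, 57, 56, 56, 56, 56, 58, 57, 57, 57, 58, 58, 59, 61, 58, 60, 113, 123, 120, 122, 150, 179]
```

{"method": "arm_command", "body": {
  "commands": [25,1.5,-2,0,100,25,1.5,-1.8,0,100,25,1,-1,0,100]
}}

```text
clock: 15.5
tool_pos: [0.4297, 0.093, 0.0649]
orientation: [-55.1, 87.8, 49.3]
force: [0.0, 0.5, 0.0]
opening: 0.0878
```

```bash
python3 settle.py 3 423.5 88.6 14 14 20
```

```text
t 15.65 p [428.5  92.   64.6] F [0.3 0.3 1.1] open 87.5 j [  38.    8.  -41.   -1.  -39. -113.] jawyaw 104.4 tilt [0.0212 0.0261]
 -> 423.5 88.6 14.0 yaw 14.0
    [16.8, 2.4, -1.0] 0.14
    [16.8, 2.4, -1.0] 0.14
    [16.8, 2.4, -1.0] 0.14
```

{"method": "arm_command", "body": {
  "commands": [17,3.2,-1.6,0.1,100,17,3.2,-1.6,0.1,100,16,2.6,-1.2,0.1,100,0,0,0,0,20,0,0,0,0,20]
}}

```text
clock: 16.27
tool_pos: [0.4278, 0.0915, 0.0187]
orientation: [-57.9, 87.6, 46.4]
force: [0.4, 0.0, 0.8]
opening: 0.0729
```

{"method": "arm_command", "body": {
  "commands": [0,0,0,0,20,0,0,0,0,20]
}}

```text
clock: 16.52
tool_pos: [0.4287, 0.0922, 0.0201]
orientation: [-58.4, 87.5, 45.8]
force: [-1.0, 0.4, -1.5]
opening: 0.0596
```

```bash
python3 settle.py 1 423.5 88.6 150 14 30
```

```text
t 16.57 p [428.6  92.2  20. ] F [ 0.2 -0.5 -1.5] open 60.3 j [  38.   12.  -45.   -1.  -31. -113.] jawyaw 104.3 tilt [0.0308 0.0317]
 -> 423.5 88.6 150.0 yaw 14.0
    [-26.0, 0.2, 0.2] 0.05
    [-26.0, 0.2, 0.2] 0.05
    [-26.0, 0.2, 0.2] 0.05
    [-26.0, 0.2, 0.2] 0.05
    [-26.0, 0.2, 0.2] 0.05
```

{"method": "arm_command", "body": {
  "commands": [-40,0,0,0,20,-45,0,0,0,20,-50,0,0,0,20]
}}

```text
clock: 16.95
tool_pos: [0.4217, 0.0861, 0.155]
orientation: [-54.7, 88.0, 49.5]
force: [0.8, 0.4, -2.3]
opening: 0.0598
```

```bash
python3 settle.py 3 558 244 155 -5 40; 
```

```text
t 17.1 p [423.8  87.5 156.5] F [ 0.2 -0.  -2.7] open 59.7 j [  38.   -1.  -35.   -0.  -53. -113.] jawyaw 104.2 tilt [0.0287 0.0305]
 -> 558.0 244.0 155.0 yaw -5.0
    [1.7, -28.0, 19.8] 3.21
    [1.7, -26.9, 21.3] 3.21
    [1.7, -25.7, 22.8] 3.21
    [1.7, -24.4, 24.2] 3.21
    [1.7, -23.0, 25.5] 3.21
    [1.7, -21.5, 26.7] 3.21
```

{"method": "arm_command", "body": {
  "commands": [0,-33,24,3.9,20,0,-31.5,26,3.9,20,0,-29.5,28.5,3.9,20,0,-27.5,30.5,3.9,20,0,-25,32.5,3.9,20]
}}

```text
clock: 17.73
tool_pos: [0.5533, 0.2451, 0.1583]
orientation: [-31.0, 88.1, 52.9]
force: [0.4, -0.2, -1.9]
opening: 0.0599
```

```bash
python3 settle.py 3 573.9 361.8 120 -7.6 40; 
```

```text
t 17.88 p [553.3 245.3 157.6] F [ 0.1 -0.6 -2.2] open 59.9 j [  42.   16.  -15.   -0.  -57. -138.] jawyaw 84.1 tilt [0.0198 0.0263]
 -> 573.9 361.8 120.0 yaw -7.6
    [10.3, -2.0, 29.2] 0.42
    [10.3, -1.7, 29.2] 0.42
    [10.3, -1.5, 29.3] 0.42
    [10.3, -1.3, 29.3] 0.42
```

{"method": "arm_command", "body": {
  "commands": [13,-2.6,39,0.6,20,13,-2.2,39,0.6,20,13,-2,39,0.5,20]
}}

```text
clock: 18.25
tool_pos: [0.572, 0.3594, 0.1184]
orientation: [-26.0, 88.4, 56.2]
force: [0.0, 0.5, -2.0]
opening: 0.0595
```

```bash
python3 settle.py 3 573.9 361.8 60 -7.6 30; python3 - <<'E'
from h import *
w=snap('wrist','w10');o=get_obs();print(o['tool_pos'])
g=cv2.GaussianBlur(w['frame'],(3,3),0).astype(float).mean(2)
X0=np.array([568.1,363.6]);e=np.radians(-7.6);c,s=np.cos(e),np.sin(e)
def ln(f,r,z):return [int(g[tuple(np.round(proj(w,[*( (X0+[c*x-s*y,s*x+c*y])/1e3),z],True)[::-1]).astype(int))]) for x,y in map(f,r)]
zt=o['tool_pos'][2]+.02
for X in (-40,-25):print('C across',X,ln(lambda y:(X,y),range(-45,46,2),zt))
for Y in (-12,12):print('C along',Y,ln(lambda x:(x,Y),range(-70,0,2),zt))
for X in (-46,-40):print('low across',X,ln(lambda y:(X,y),range(-90,91,2),.046))
for Y in (-55,60):print('low along web',Y,ln(lambda x:(x,Y),range(-70,0,2),.010))
E
```

```text
t 18.4 p [571.4 359.7 117.2] F [ 0.2 -0.6 -1.7] open 59.7 j [  49.   24.   -8.   -0.  -56. -146.] jawyaw 82.3 tilt [0.0142 0.022 ]
 -> 573.9 361.8 60.0 yaw -7.6
    [28.6, -0.8, 0.5] -0.04
    [28.6, -0.8, 0.5] -0.04
[0.57158078 0.35889057 0.11803002]
C across -40 [64, 59, 57, 69, 66, 65, 62, 100, 96, 97, 94, 94, 97, 95, 94, 96, 93, 93, 93, 96, 96, 76, 92, 93, 91, 92, 91, 93, 94, 93, 96, 96, 94, 92, 93, 92, 66, 60, 58, 60, 40, 43, 44, 60, 128, 139]
C across -25 [63, 58, 55, 66, 66, 64, 61, 61, 57, 57, 55, 57, 55, 55, 53, 56, 53, 55, 56, 55, 32, 31, 32, 54, 53, 53, 54, 56, 54, 56, 55, 55, 54, 56, 56, 56, 54, 57, 57, 57, 39, 42, 43, 60, 122, 138]
C along -12 [141, 145, 115, 51, 52, 46, 47, 47, 48, 46, 94, 94, 94, 93, 92, 93, 92, 93, 93, 87, 56, 54, 53, 54, 55, 54, 53, 52, 53, 54, 52, 53, 53, 53, 53]
C along 12 [79, 97, 134, 99, 92, 59, 62, 63, 60, 52, 95, 95, 95, 94, 96, 94, 94, 69, 56, 56, 57, 56, 54, 56, 56, 55, 54, 55, 53, 53, 54, 54, 54, 54, 52]
low across -46 [240, 238, 237, 237, 231, 160, 135, 94, 105, 79, 63, 60, 55, 51, 69, 75, 77, 85, 80, 80, 76, 61, 59, 60, 55, 53, 54, 53, 51
[... 312 characters left out ...]
05, 107, 83, 56, 55, 54, 53, 65, 65, 92, 103, 102, 102, 102, 101, 101, 88, 48, 46, 45, 57, 102, 98, 100, 102, 105, 103, 101, 84, 59, 46, 59, 56, 59, 54, 76, 82, 82, 82, 67, 55, 57, 55, 82, 69, 39, 52, 58, 57, 62, 63, 59, 62, 60, 56, 43, 47, 46, 42, 77, 59, 59, 61, 60, 61, 62, 60, 61, 59, 44, 42, 44, 43, 45, 58, 61, 123, 138, 137, 138, 138, 138, 138, 138]
low along web -55 [146, 147, 147, 147, 131, 86, 103, 92, 86, 150, 95, 104, 103, 103, 100, 56, 60, 102, 100, 101, 102, 78, 55, 85, 102, 101, 100, 101, 99, 99, 98, 99, 99, 100, 99]
low along web 60 [142, 139, 139, 144, 100, 82, 95, 80, 119, 113, 95, 86, 64, 64, 60, 61, 61, 62, 60, 60, 61, 60, 59, 60, 59, 57, 55, 57, 58, 59, 58, 57, 56, 57, 58]
```

{"method": "arm_command", "body": {
  "commands": [25,0,1.2,0,20,25,0,1,0,20]
}}

```text
clock: 18.7
tool_pos: [0.5729, 0.3607, 0.0696]
orientation: [-27.0, 88.3, 55.3]
force: [-0.1, -0.2, -1.8]
opening: 0.0599
```

```bash
python3 settle.py 3 572.3 361.7 50 -7.6 20; 
```

```text
t 18.85 p [572.5 360.2  69. ] F [-0.   0.5 -1.7] open 59.9 j [  49.   27.  -11.   -0.  -50. -146.] jawyaw 82.3 tilt [0.0154 0.0227]
 -> 572.3 361.7 50.0 yaw -7.6
    [19.1, 0.7, 1.0] -0.14
```

{"method": "arm_command", "body": {
  "commands": [18,0.9,1,0,20,17,0,0,0,20]
}}

```text
clock: 19.1
tool_pos: [0.5738, 0.3627, 0.036]
orientation: [-28.5, 88.1, 53.8]
force: [0.8, -0.0, -2.3]
opening: 0.0599
```

```bash
python3 settle.py 3 572.3 361.7 31 -7.6 20; 
```

```text
t 19.25 p [573.4 362.3  35.3] F [-0.1  1.  -1.3] open 60.4 j [  49.   29.  -13.   -0.  -46. -146.] jawyaw 82.3 tilt [0.0177 0.0244]
 -> 572.3 361.7 31.0 yaw -7.6
    [4.2, 1.1, -0.8] -0.14
```

{"method": "arm_command", "body": {
  "commands": [3.5,1.2,-0.8,0,20,0,0,0,0,85,0,0,0,0,85,-30,0,0,0,85,-50,0,0,0,85]
}}

```text
clock: 19.88
tool_pos: [0.5698, 0.359, 0.111]
orientation: [-27.4, 88.5, 54.8]
force: [0.2, 1.4, -0.6]
opening: 0.0745
```

{"method": "arm_command", "body": {
  "commands": [-50,0,0,0,85,-50,0,0,0,40]
}}

```text
clock: 20.12
tool_pos: [0.5682, 0.3567, 0.2149]
orientation: [-28.3, 88.5, 54.0]
force: [0.9, -0.3, 0.3]
opening: 0.0689
```

```bash
python3 settle.py 3 400 385 200 -7.6 50; python3 - <<'E'
from h import *
w=snap('wrist','w11');o=get_obs();print(o['tool_pos'])
g=cv2.GaussianBlur(w['frame'],(3,3),0).astype(float).mean(2)
X0=np.array([568.1,363.6]);e=np.radians(-7.6);c,s=np.cos(e),np.sin(e)
def ln(f,r,z):return [int(g[tuple(np.round(proj(w,[*( (X0+[c*x-s*y,s*x+c*y])/1e3),z],True)[::-1]).astype(int))]) for x,y in map(f,r)]
for X in (-40,0,30):print('C across',X,ln(lambda y:(X,y),range(-90,91,2),.05))
for Y in (-12,12):print('C along',Y,ln(lambda x:(x,Y),range(-70,71,2),.05))
for Y in (-50,50):print('low along web',Y,ln(lambda x:(x,Y),range(-70,71,2),.010))
snap('scene','s11');snap('side','d11')
E
```

```text
t 20.27 p [569.8 358.1 217.5] F [ 0.   0.3 -1.1] open 57.9 j [  49.   20.   -2.   -0.  -67. -146.] jawyaw 82.3 tilt [0.0208 0.0263]
 -> 400.0 385.0 200.0 yaw -7.6
    [3.7, 43.0, 0.9] -0.02
    [3.7, 43.0, 0.9] -0.02
    [3.7, 43.0, 0.9] -0.02
    [3.7, 43.0, 0.9] -0.02
[0.56870048 0.35736603 0.2147744 ]
C across -40 [210, 215, 217, 145, 132, 113, 89, 82, 85, 82, 47, 46, 46, 57, 61, 87, 92, 90, 89, 90, 90, 89, 91, 65, 62, 69, 89, 87, 87, 87, 82, 88, 87, 89, 86, 87, 85, 85, 85, 85, 84, 85, 85, 84, 77, 66, 78, 84, 83, 82, 83, 85, 85, 86, 87, 85, 85, 84, 85, 80, 73, 83, 85, 76, 54, 55, 63, 83, 83, 81, 84, 84, 85, 83, 67, 59, 51, 39, 38, 39, 46, 51, 59, 69, 82, 121, 119, 119, 119, 118, 118]
C across 0 [209, 210, 213, 149, 129, 116, 87, 90, 86, 80, 55, 53, 54, 63, 64, 78, 92, 88, 89, 89, 89, 76, 57, 57, 58, 57, 55, 55, 54, 54, 52, 53, 53, 54, 53, 54, 53, 52, 52, 52, 51, 52, 52, 53, 53, 53, 52, 52, 50, 50, 51, 50, 52, 53, 53, 51, 52, 51, 52, 50, 50, 51, 52, 53, 53, 52, 52, 52, 51, 52, 51, 53, 54, 55, 55, 54, 49, 42, 40, 40, 49, 55, 56, 73, 74, 114, 118, 119, 120, 120, 120]
C across 30 [209
[... 922 characters left out ...]
65, 66, 64, 61, 118, 210, 208, 207, 207, 208, 207, 207, 207, 208, 208, 208]
low along web -50 [128, 129, 129, 129, 91, 73, 86, 82, 77, 118, 91, 91, 93, 94, 57, 56, 87, 84, 84, 85, 85, 85, 79, 64, 55, 54, 54, 54, 56, 55, 54, 55, 56, 55, 54, 55, 57, 57, 55, 56, 57, 56, 58, 59, 60, 58, 58, 58, 54, 54, 57, 57, 57, 59, 61, 61, 62, 64, 67, 67, 78, 128, 137, 85, 74, 92, 84, 92, 199, 211, 207]
low along web 50 [125, 124, 122, 120, 99, 73, 81, 68, 110, 112, 78, 84, 83, 83, 84, 82, 82, 82, 83, 82, 79, 63, 51, 49, 48, 50, 50, 51, 51, 50, 50, 51, 50, 50, 51, 51, 52, 53, 51, 52, 52, 53, 53, 52, 52, 55, 55, 52, 54, 54, 53, 56, 57, 58, 59, 59, 59, 61, 62, 68, 79, 78, 78, 61, 59, 63, 57, 155, 204, 210, 207]
```

{"method": "arm_command", "body": {
  "commands": [0,42,0.5,0,0,0,42,0.5,0,0,0,42,0.5,0,0,0,40,0.5,0,0]
}}

```text
clock: 20.92
tool_pos: [0.3999, 0.3786, 0.2029]
orientation: [-27.5, 89.2, 54.5]
force: [-0.8, 0.7, 0.4]
opening: 0.0057
```

```bash
python3 settle.py 3 404.6 385.4 132 -7.6 30; 
```

```text
t 21.07 p [399.9 379.  203.6] F [0.4 0.6 0.2] open 0.3 j [  64.    9.  -18.    0.  -62. -162.] jawyaw 82.2 tilt [0.008  0.0117]
 -> 404.6 385.4 132.0 yaw -7.6
    [23.9, -1.1, 2.0] -0.07
    [23.9, -1.1, 2.0] -0.07
    [23.9, -1.1, 2.0] -0.07
```

{"method": "arm_command", "body": {
  "commands": [24,0,2,0,0,24,0,2,0,0,23,0,2,0,0]
}}

```text
clock: 21.45
tool_pos: [0.4033, 0.3864, 0.1306]
orientation: [-29.6, 89.1, 52.6]
force: [-0.1, 0.4, -0.5]
opening: 0.0002
```

```bash
python3 settle.py 3 503 372.2 132 -7.6 20; 
```

```text
t 21.6 p [402.8 385.6 130.4] F [ 0.3 -1.1  0.9] open 0.6 j [  64.   14.  -22.    0.  -53. -162.] jawyaw 82.2 tilt [0.0079 0.0095]
 -> 503.0 372.2 132.0 yaw -7.6
    [-0.1, -16.9, 0.1] -0.03
    [-0.1, -16.9, 0.0] -0.03
    [-0.1, -16.9, 0.0] -0.03
    [-0.1, -16.9, 0.0] -0.03
    [-0.1, -16.9, 0.0] -0.03
    [-0.1, -16.9, 0.0] -0.03
```

{"method": "arm_command", "body": {
  "commands": [0,-18,0,0,0,0,-18,0,0,0,0,-18,0,0,0,0,-16,0,0,0,0,-16,0,0,0]
}}

```text
clock: 22.22
tool_pos: [0.4954, 0.3739, 0.134]
orientation: [-32.4, 89.1, 49.8]
force: [-0.1, -0.0, -1.0]
opening: 0.0006
```

```bash
python3 settle.py 1 503 372.2 132 -7.6 15; 
```

```text
t 22.27 p [497.  373.8 133.9] F [2.9 1.5 1.8] open 0.7 j [  55.   19.  -14.    0.  -56. -153.] jawyaw 82.2 tilt [0.0112 0.0122]
 -> 503.0 372.2 132.0 yaw -7.6
    [2.0, -6.2, -0.8] -0.21
```

{"method": "arm_command", "body": {
  "commands": [0,-12,0,0,0,0,0,0,0,0,0,30,0,0,0,-30,30,0,0,0,-40,20,0,0,0]
}}

```text
clock: 22.9
tool_pos: [0.4278, 0.38, 0.2003]
orientation: [-43.2, 89.5, 38.8]
force: [0.3, 1.1, -0.0]
opening: 0.0003
```

{"method": "arm_command", "body": {
  "commands": [-30,30,0,0,0,0,0,0,0,0,0,0,0,0,0,0,0,0,0,0,0,0,0,0,0]
}}

```text
clock: 23.52
tool_pos: [0.396, 0.3849, 0.2333]
orientation: [-35.2, 89.3, 47.0]
force: [0.4, -0.3, 0.3]
opening: 0.0008
```

```bash
python3 settle.py 6 503 372.2 132 -7.6 100; python3 - <<'E'
from h import *
w=snap('wrist','w12')['frame'];a=snap('scene','s12')['frame'];b=snap('side','d12')['frame']
A=cv2.resize(a[215:300,170:260],(400,300),interpolation=cv2.INTER_CUBIC);B=cv2.resize(b[220:310,180:300],(400,300),interpolation=cv2.INTER_CUBIC)
C=cv2.resize(w,(400,300),interpolation=cv2.INTER_AREA);D=cv2.resize(a,(400,300),interpolation=cv2.INTER_AREA)
cv2.imwrite('pics/fin.png',np.vstack([np.hstack([A,B]),np.hstack([C,D])]))
E
```

```text
t 23.82 p [396.  385.2 233.9] F [ 0.5 -0.3 -0.2] open 0.2 j [  65.    8.  -15.    0.  -66. -163.] jawyaw 82.2 tilt [0.0088 0.0097]
 -> 503.0 372.2 132.0 yaw -7.6
    [51.4, -53.5, 0.3] -0.12
    [51.4, -53.5, 0.2] -0.12
```

View pics/fin.png

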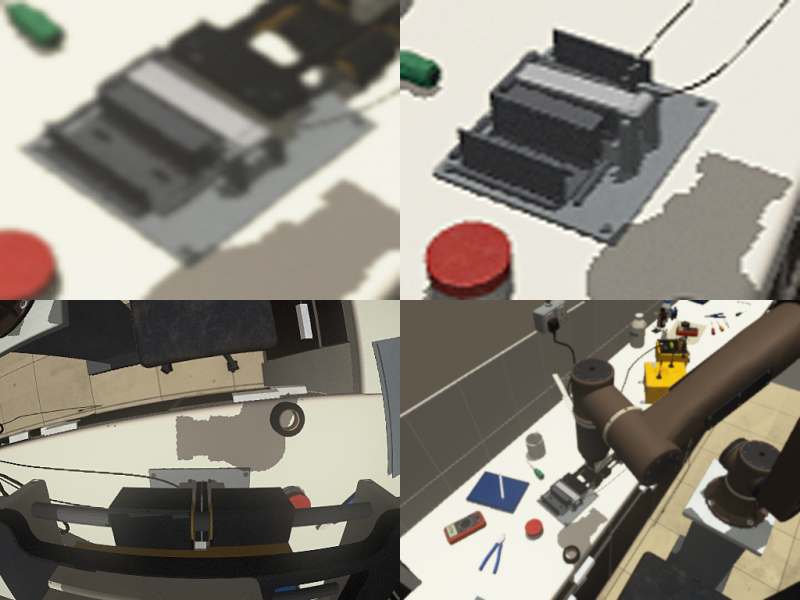

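```bash
python3 -c "
from plant import *
print(get_obs()['clock'],close_job())"
```

```text
the job is handed in; nothing more can be done
23.975 None
```

The job is done and handed in at 24.0 s of the 72 s allowed.

- **Lower channels:** I carried the open-up channel from behind the white cover over it into the left seat. The other open-up channel went into the right seat.
- **Upper channel:** The open-down channel then went over the middle. It dropped to about 15 mm above the bench with no contact force before I lowered it and let go, so its flanges are inside the two lower channels.
- **Keeper:** I pushed it past upright with the closed fingers, and it fell shut by its own weight.

**Last checks**
- The final scene and side pictures show the channels interlocked in the cradle and the keeper lying flat on top.
- In those pictures the tin and tape look untouched.
- Before the keeper went over, the channel ends measured level to about 1–2 mm in the wrist image.
- The gripper ended clear of everything, at about z = 0.23 m behind the cradle. Every force reading I took was about 4 N or less.

**What disagreed or was not checked**
- The cradle's seats turned out to sit about 20 mm off the plate's centre along x. I corrected for this before placing anything.
- The tool picked up as much as 3° of tilt during moves. This did not affect the placings.
- The wrist camera and the tool position differed by 1–3 mm sideways, which is within the play of the seats.
- A thin cable loops over the bench near the cradle. I gripped and moved channels through that area and felt no contact.
- I judged the keeper's angle and the upper channel's sideways centring by image only, without a precise measurement.

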